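# Fit the battery and clip the cover on a sensor tap's control box

### The arm

A 6-joint arm with a two-finger parallel gripper is mounted at the origin on the work surface. World frame = base frame: x ahead of the robot, y to its left, z up, the work surface at z = 0. Lengths are in m, angles in degrees, forces in N, time in s.
With the tool pointing down it reaches from about 0.325 to 1 m from the base axis. Payload 5.1 kg.
Tool frame: the origin (TCP) lies on the centre line of the jaws, within the pads' length; the fingertips stand 25 mm ahead of it and the grasp point (between the pads) lies 6 mm ahead of it; x points along the fingers, y is the direction in which the jaws open and shut, and the axes are right-handed (so a half turn about x gives the same grasp; the last joint's range is limited). The gripper opens to 85 mm and grips with 20 to 120 N. Pads are 22 mm wide; open, the fingers measure 114 mm over their backs; the gripper's body (76 mm by 85 mm) begins 54 mm behind the grasp point. The pads swing forward as they close: fully open they stand 13 mm farther back than shut.
Start: joints at [-77.04, 7.093, 94.555, -0, 78.352, -4.733], TCP at [0.198, -0.619, 0.256] pointing down, gripper open.
Joint ranges: [-149.61, 149.61], [-58.7, 133.49], [1.44, 155.28], [-77.14, 257.14], [18.33, 153.61], [-166.67, 166.67]. Speed limits (degrees/s): [147.25, 147.25, 180, 180, 180, 180].

### API

Orientations are given as [roll, pitch, yaw] about the fixed x, y, z axes, in that order (R = Rz(yaw) Ry(pitch) Rx(roll)).
In Python, from rig import readout, get_image, calibration, ticket, models gives the robot as it stands.
- The arm moves only by the tool step_arm, never from a script. Its argument "plan" is text: rows parted by semicolons, each of 4 numbers parted by spaces: the shift along the tool's x, y, z in cm, then the turn about the tool's x in degrees. A call has 1 to 20 rows; each row shifts and turns the pose as measured when the row begins, along the tool's axes as they then stand; what a row does not reach is not made up. A row lasts 1/12 s, in which the tool goes at most 41.7 mm and 7.16 degrees, less where a joint would pass 70% of its speed; a pose out of reach is approached as far as the arm can. A call with a gripper value outside its range is refused whole. "gripper" is the finger opening in cm, from 0 to 8.54, set as the call begins (left out, the last holds). The fingers move at their own pace and stop on an object; "force" is the grip in N (left out, the last holds). Time passes only in rows, so rows that do not move let the fingers close. It gives the time, the measured TCP pose, the force and the opening at its end, in the units of the state.
- readout.sense(): the state, without advancing time (a new reading comes with each control period).
- get_image(name): name is "scene" or "top" or "wrist"; returns the picture (420x560x3 uint8, red, green, blue); there is no depth.
- calibration(name): a dict with "K" (3x3 intrinsics, pixels), "T" (4x4, takes a point from camera to world coordinates). Camera axes: x right, y up, looking along -z (the intrinsics and any distortion apply to the point x, -y, -z); pixel columns grow to the right and rows downward; lengths in m; the calibration is good to about 2 mm. A picture is of the moment at which its call begins: read the wrist's pose just before it. calibration takes no time and is no camera call; for the wrist camera it gives the pose at the moment of the call.
- ticket.hand_in(): hands the job in, once; it reports no verdict.
Trained networks look in the newest picture that a camera, given by its name, has taken for a name from the list of things; names that differ only in an ending like _2 or _b are one class to them, and where a whole thing is asked for, a point or a joint stands for the part that bears it (a point fixed in the world has none). Each returns a list of dicts, best first, with "confidence" (0 to 1); they miss things now and then, are a little off and sometimes report something else, mostly with a low value. They report only what shows in the picture. A call takes as long as a camera call. They do not tell look-alikes from the thing itself.
- models.boxes_of(camera, name): "rect" ([left, top, width, height] in pixels, round what is visible of it).
- models.mark_of(camera, name): "position" ([column, row] in pixels: a listed point, or the origin of a listed thing).
The state is a dict: "clock": time; "q": joint angles; "joint_vel": joint speeds; "joint_efforts": joint torques, N m; "tcp_pos": TCP position; "orientation": TCP orientation; "ft_force": force on the tool from outside, world axes, zero at the start; "wrist_torque": the same for the moment, N m; "gripper_width": finger opening in m.
Only numpy, scipy, OpenCV 4.12 (cv2) and the standard library are available. Lean on these libraries where they do the work, as an engineer would, in place of code of your own. Each camera call takes 0.05 s, during which the arm holds its last target. There are 200 camera calls.

### The job

Close up the sensor tap's control box under the sink: drop the battery pack down into its pocket, swing the retaining lever shut over it, then set the cover on the box and press it straight down until both spring clips snap over its ledges and it sits fully home. Finish still holding the cover pressed firmly down, with about 10 to 20 N: the job ends with the push kept on, so do not let go or ease off. Leave the other things standing about where they are.

Things in the scene. Friction and masses are not known exactly. Their poses are not given: they have to be found in the camera images.
- ctrl_box: Base of the control box, white plastic, fixed: a plinth 190 x 112 x 20 mm with two brass hose ports on each long side. Origin at the centre of its underside (on the mat), x along its length, z up. Heights below are above the mat; x, y are in this frame. On it stands a locating rim, 141.5 x 93 mm outside, top at 38 mm; nothing beside the pocket inside it is higher than 38 mm.
- clip_near_nose (a point): Tip of the nose of the spring clip on the box's -x end: 46.5 mm high, at x = -76.5 mm. The white clip, 40 mm wide, rises from the plinth at x = -85 mm to about 71 mm; its inward nose slopes from 58.5 mm down to this tip. The cover spreads the clips: the push needed rises to some 8 to 15 N with the cover about 7 mm above home, then drops suddenly as they snap over its ledges.
- clip_far_nose (a point): The same for the clip on the box's +x end, at x = +76.5 mm. After the snap the cover goes down 3 to 7 mm more before it meets the plinth and the push rises again.
- pocket (a point): Centre of the battery pocket's floor, 20 mm high, at x = -6 mm on the box's centre line. The pocket is 65 x 37 mm inside (long side along the box's x), 18 mm deep, walls 4 mm thick with rounded tops at 38 mm. Axes as the box.
- lever_hinge (a point): Hinge axis of the retaining lever, along the box's y, at x = 42 mm, 66 mm high, between two bearing cheeks 30 mm wide overall that also reach 66 mm. Axes as the box.
- lever_tip (a point): End of the retaining lever, at mid thickness. The lever is a grey plastic strap 84 mm long from the hinge, 14 mm wide (20 mm in the last 10 mm), 5 mm thick.
- lever (a joint): Angle of the retaining lever: 0 is shut, level over the pack and pointing to the box's -x, 1.5 mm above the seated pack; pi/2 is upright; it starts open beyond upright, leaning to the box's +x, at 1.9 to 2.3. Pushed at its end it takes about 1 N and stays wherever it is left. Stops at 0 and 2.5.
- pack_mid (a point): Centre of the battery pack, half-way up: a black plastic block 62 (x) x 34 (y) x 42 (z) mm, about 160 g, standing on the mat, round contacts on its two ends. It fits the pocket either way round. Seated, its underside is on the pocket floor and its upper 24 mm stand above the pocket walls.
- cover_grip (a point): Centre of the grip bar on the cover's top, half-way up the bar, 73 mm above the cover's bottom edge; x along cover and bar, z up. The bar is 60 (x) x 16 (y) x 22 mm high. Home, this point is 93 mm above the mat over the box's origin, the cover square with the box (either way round fits).
- cover: The cover: a white plastic cap open below, 150 (x) x 102 (y) x 62 mm without its grip bar, walls 3 mm, about 140 g, standing on its bottom edges. Origin at the centre of its open underside. A catch ledge 60 mm wide stands out 4.5 mm from each end wall, its top 24 mm above the bottom edge. It slips over the box's rim with about 1.3 mm play each side and comes to rest on the plinth.
- pipe_wrench: Bystander: orange pipe wrench with plastic grips, about 300 mm long, 22 mm high, lying down; origin near its middle, x towards the jaws.
- plunger_cup: Bystander: white plunger cup, 132 mm across, 112 mm high with its socket, origin under its centre.
- tape_roll: Bystander: roll of sealing tape, 56 mm across, 14 mm high, lying flat, origin under its centre.
- stop_valve: Bystander: small brass stop valve with a steel handle, 62 mm long, 28 mm high, lying down, origin under its centre.
There are look-alikes about, which are no part of the job. Leave any black, brown or purple look-alike of the ctrl_box alone.

How it is judged (in metres and radians):
On the way, in this order (a step that is already met when the one before it is completed fails the run):
1. the battery pack sits down in its pocket (horizontal distance between pack_mid and pocket below 0.004 m and z of pack_mid in the frame of ctrl_box below 0.0435 m and angle between the x axis of pack_mid and the x axis of ctrl_box, either way round below 0.08 rad and angle between pack_mid's own z axis and vertical below 0.06 rad), for 0.2 s.
2. the retaining lever is shut over the seated pack (all of step 1 and value of joint lever below 0.08 rad), for 0.2 s.
3. the cover has snapped home under both clips (all of step 2 and z of cover_grip in the frame of ctrl_box between 0.088 and 0.095 m and horizontal distance between cover_grip and ctrl_box below 0.004 m and angle between the x axis of cover_grip and the x axis of ctrl_box, either way round below 0.05 rad and angle between cover_grip's own z axis and vertical below 0.03 rad), for 0.2 s.
At the end, for the whole second after the job is handed in: Pack in its pocket (within 4 mm of centre, 2.5 mm of the floor, level), lever shut (below 0.08 rad), cover home under the clips (within 2 mm of its seat, 4 mm of centre, 0.05 rad of square) and still pushed onto the base by the gripper with more than 5 N (all of step 3 and contact force between cover and ctrl_box above 5 N and contact force between any of the fingers, the arm and cover above 3 N); the arm keeps its last pose, push and grip.
It fails at once if another thing in the cabinet is moved more than 40 mm (distance of any of pipe_wrench, plunger_cup, tape_roll, stop_valve from where it was at the start of the episode above 0.04 m).
It also fails if it takes over 72 s, if anything falls off the work surface, if the arm or the gripper's body presses on something with over 40 N, if the wrist force passes 120 N, or if a joint passes its speed limit or range.

## Working session

There is one attempt and no reset: what is moved stays moved. The work goes in short steps, Python scripts to look and compute and a tool call to move; the robot and the scene stay as the last step left them, time stands still between calls to the robot, and variables do not carry over. Pictures are saved under pics/ and viewed, about 8 in all and at most 12, crops included, and the job is handed in when it is done.

Besides the shell and the picture viewer there is one more tool, called after ">>>" in YAML: its name, and indented under it one key for each argument. step_arm: Moves the arm, as the interface text tells. Its arguments: {"type":"object","properties":{"plan":{"type":"string"},"gripper":{"type":"number"},"force":{"type":"number"}},"required":["plan"]}

```bash
ls; mkdir -p pics; python3 - <<'E'
from rig import readout,get_image,calibration,models
import cv2,numpy as np
s=readout.sense();print(s)
ims=[]
for c in ("scene","top"):
    im=get_image(c);k=calibration(c);print(c,k)
    cv2.imwrite(f"pics/{c}0.png",cv2.cvtColor(im,cv2.COLOR_RGB2BGR))
    for n in ["ctrl_box","pocket","clip_near_nose","clip_far_nose","lever_hinge","lever_tip","pack_mid","cover_grip","cover"]:
        print(c,n,[(np.round(d["position"],1).tolist(),round(d["confidence"],2)) for d in models.mark_of(c,n)[:3]])
E
```

```text
pics
{'clock': 0.0, 'q': array([-7.70386929e+01,  7.13289145e+00,  9.46336546e+01,  8.41713462e-04,
        7.83515260e+01, -4.73310878e+00]), 'joint_vel': array([ 0.00011392,  0.10478274,  0.02242019,  0.05629413, -0.0193742 ,
       -0.11022972]), 'joint_efforts': array([ 1.72834079e-04, -4.23612356e+01, -3.65449834e+01, -1.63964596e-04,
        6.97955795e-03, -1.66285776e-05]), 'tcp_pos': array([ 0.19740683, -0.61871592,  0.2550642 ]), 'orientation': array([-95.1329703 ,  89.88192502, 102.56127477]), 'ft_force': array([ 1.10470316, -0.26972343, -0.8398343 ]), 'wrist_torque': array([ 0.03602794,  0.02004256, -0.0110675 ]), 'gripper_width': 0.08554855754511166}
scene {'K': array([[419.65956043,   0.        , 282.26357958],
       [  0.        , 419.65956043, 212.44406382],
       [  0.        ,   0.        ,   1.        ]]), 'T': array([[-0.41647902, -0.72465954,  0.54901164,  1.1869107 ],
       [ 0.90913627, -0.33465902,  0.2479407 ,  0.19038063],
       [ 0.00405911,  0.60238849,  0.79819273,  1.0352323 ],
       [ 0.        ,  0.        ,  0.        ,  1.        ]])}
scene ctrl
[... 1049 characters left out ...]
0.        ,  0.        ,  1.        ]])}
top ctrl_box [([379.1, 294.6], 0.9), ([215.8, 257.1], 0.88), ([426.6, 211.4], 0.8)]
top pocket [([268.4, 197.6], 0.95), ([378.1, 295.9], 0.6), ([433.1, 209.7], 0.59)]
top clip_near_nose [([209.5, 278.3], 0.57), ([427.6, 226.0], 0.47), ([259.8, 212.1], 0.4)]
top clip_far_nose [([225.4, 236.8], 0.4), ([279.6, 172.8], 0.39), ([389.1, 272.7], 0.39)]
top lever_hinge [([272.9, 182.0], 0.95), ([215.5, 246.5], 0.79), ([388.9, 281.8], 0.69)]
top lever_tip [([371.6, 304.8], 0.63), ([432.9, 221.9], 0.63), ([280.6, 170.7], 0.53)]
top pack_mid [([168.0, 207.0], 0.69)]
top cover_grip [([371.3, 223.8], 0.65), ([278.1, 165.4], 0.29)]
top cover [([365.0, 224.0], 0.6)]
```

View pics/scene0.png

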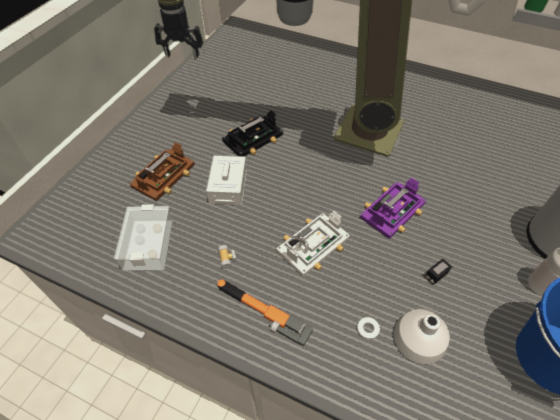

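View pics/top0.png

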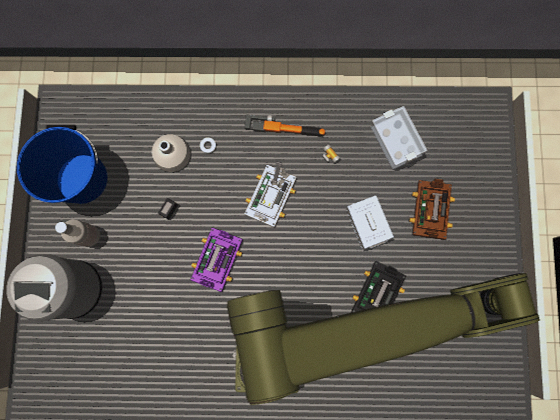

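The scene view shows the white box at (312,243) with its lever at the upper right, the pack at (439,271), the cover at (228,180) and the wrench, valve, tape and plunger in the foreground. The top view shows the box at (270,196), pack at (168,208) and cover at (371,223). The grey tray at (400,137) and the coloured boxes are not part of the job.

```bash
cat > h.py <<'E'
import numpy as np,cv2
from scipy.spatial.transform import Rotation as Ro
from rig import readout,get_image,calibration,models
def P(c):  # projection matrix
    k=c if isinstance(c,dict) else calibration(c)
    return k["K"]@np.diag([1,-1,-1])@np.linalg.inv(k["T"])[:3]
def proj(c,X):
    p=P(c)@np.append(X,1); return p[:2]/p[2]
def atz(c,px,z):
    k=c if isinstance(c,dict) else calibration(c)
    d=np.linalg.inv(k["K"])@[px[0],px[1],1]; d=k["T"][:3,:3]@(d*[1,-1,-1]); o=k["T"][:3,3]
    return o+d*(z-o[2])/d[2]
def tri(c1,p1,c2,p2):
    X=cv2.triangulatePoints(P(c1),P(c2),np.float64(p1).reshape(2,1),np.float64(p2).reshape(2,1)); return (X[:3]/X[3]).ravel()
def pose():
    s=readout.sense(); return s["tcp_pos"],Ro.from_euler("xyz",s["orientation"],degrees=True).as_matrix(),s
def goto(X=None,phi=None):
    """print the tool shift (cm), turn (deg) to TCP world X and jaw direction phi (deg, mod 180)"""
    p,R,s=pose(); now=np.degrees(np.arctan2(R[1,1],R[0,1]))
    out="jaw now %.1f tool x %s tcp %s q6 %.0f"%(now,R[:,0].round(3),p.round(4),s["q"][5])
    if X is not None: out+=" shift cm %s"%(R.T@(np.array(X)-p)*100).round(2)
    if phi is not None: out+=" turn %.1f"%((now-phi+90)%180-90)
    print(out)
def save(cam,n):
    im=get_image(cam); cv2.imwrite(f"pics/{n}.png",cv2.cvtColor(im,cv2.COLOR_RGB2BGR)); return im
def marks(cam,*names):
    for n in names: print(cam,n,[(np.round(d["position"],1).tolist(),round(d["confidence"],2)) for d in models.mark_of(cam,n)[:3]])
E
python3 - <<'E'
from h import *
r=lambda n,x:print(n,x.round(3))
r("pack tri",tri("scene",[439.6,271.3],"top",[168,207])); r("pack z",atz("scene",[439.6,271.3],.021));r("pack top",atz("top",[168,207],.021))
r("cover",tri("scene",[230.4,171.1],"top",[371.3,223.8]));r("cover z",atz("top",[371.3,223.8],.073));r("s",atz("scene",[230.4,171.1],.073))
r("box",atz("scene",[310.2,244],0)); r("pocket",atz("top",[268.4,197.6],.02)); r("pocket s",atz("scene",[313.9,239.5],.02)); r("hinge",atz("top",[272.9,182],.066))
r("clip-",atz("top",[259.8,212.1],.0465)); r("clip+",atz("top",[279.6,172.8],.0465)); r("tip",atz("top",[280.6,170.7],.13))
im=cv2.imread("pics/top0.png")
a=cv2.resize(im[150:240,225:315],(540,540),interpolation=cv2.INTER_CUBIC)
cv2.imwrite("pics/crop0.png",np.hstack([a,cv2.resize(im[190:225,150:185],(260,260)).repeat(1,0) if 0 else np.vstack([cv2.resize(im[190:225,150:185],(260,270),interpolation=cv2.INTER_CUBIC),cv2.resize(im[190:255,340:405],(260,270),interpolation=cv2.INTER_CUBIC)])]))
goto()
print(calibration("wrist"))
p,R,s=pose();T=calibration("wrist")["T"];print(R.T@(T[:3,3]-p),R.T@T[:3,:3])
E
```

```text
pack tri [0.497 0.348 0.027]
pack z [0.492 0.351 0.021]
pack top [0.498 0.348 0.021]
cover [ 0.439 -0.334  0.061]
cover z [ 0.439 -0.336  0.073]
s [ 0.446 -0.321  0.073]
box [ 0.546 -0.009  0.   ]
pocket [0.534 0.006 0.02 ]
pocket s [ 0.539 -0.001  0.02 ]
hinge [ 0.578 -0.011  0.066]
clip- [0.479 0.032 0.046]
clip+ [ 0.615 -0.032  0.046]
tip [ 0.601 -0.039  0.13 ]
jaw now -72.3 tool x [ 0. -0. -1.] tcp [ 0.1975 -0.6193  0.2564] q6 -5
{'K': array([[326.83596578,   0.        , 278.19354286],
       [  0.        , 326.83596578, 204.57581627],
       [  0.        ,   0.        ,   1.        ]]), 'T': array([[ 3.03411091e-01,  9.13106460e-01,  2.72356941e-01,
         2.67375474e-01],
       [-9.52859357e-01,  2.91013325e-01,  8.58503936e-02,
        -5.97927395e-01],
       [-8.68950020e-04, -2.85565821e-01,  9.58358705e-01,
         3.73735347e-01],
       [ 0.00000000e+00,  0.00000000e+00,  0.00000000e+00,
         1.00000000e+00]])}
[-0.11735723  0.00090853 -0.07305852] [[ 9.63318943e-04  2.85546318e-01 -9.58364426e-01]
 [ 9.99999402e-01  2.21010111e-04  1.07101950e-03]
 [ 5.17633904e-04 -9.58364884e-01 -2.85545934e-01]]
```

View pics/crop0.png

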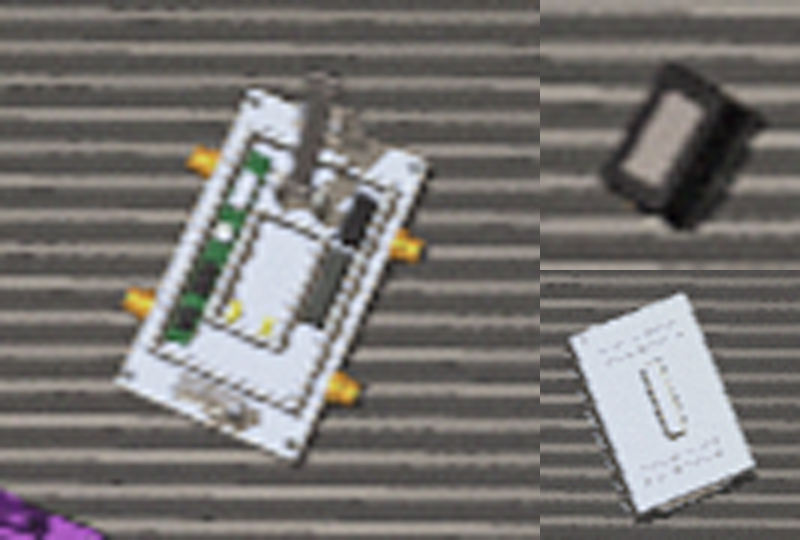

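>>> step_arm:
  plan: "0 0 0 -7.1;0 0 0 -7.1;0 0 0 -7.1;0 0 0 -7.1;0 0 0 -7.1;0 0 0 -7.1;0 0 0 -7.1;0 0 0 -7.1;0 0 0 -7.1;0 0 0 -7.1;0 0 0 -7.1;0 0 0 -7.1;0 0 0 -7.1;0 0 0 -7.1;0 0 0 -7.1;0 0 0 -7.1;0 0 0 -7.1;0 0 0 -7.1;0 0 0 -7.1"

```text
clock: 2.58
tcp_pos: [0.1975, -0.6193, 0.2564]
orientation: [-33.1, 90.0, -59.0]
ft_force: [0.1, -0.0, 0.2]
gripper_width: 0.0853
```

```bash
python3 - <<'E'
from h import *
goto([.44,-.03,.30],65)
c=np.float64([[248,92],[428,158],[298,462],[118,382]])/6+[225,150]
q=np.array([atz("top",x,.02) for x in c]);print(q.mean(0),[np.degrees(np.arctan2(*(q[a]-q[b])[1::-1])) for a,b in((0,3),(1,2))])
E
```

```text
jaw now 64.1 tool x [ 0. -0. -1.] tcp [ 0.1975 -0.6193  0.2564] q6 -141 shift cm [-4.37 63.6  -3.97] turn -0.9
[ 0.54153238 -0.00084096  0.02      ] [np.float64(-22.490551556718817), np.float64(-22.03351420764225)]
```

>>> step_arm:
  plan: "-0.3 4 -0.25 0;-0.3 4 -0.25 0;-0.3 4 -0.25 0;-0.3 4 -0.25 0;-0.3 4 -0.25 0;-0.3 4 -0.25 0;-0.3 4 -0.25 0;-0.3 4 -0.25 0;-0.3 4 -0.25 0;-0.3 4 -0.25 0;-0.3 4 -0.25 0;-0.3 4 -0.25 0;-0.3 4 -0.25 0;-0.3 4 -0.25 0;-0.3 4 -0.25 0;-0.3 4 -0.25 0;0 0 0 0"

```text
clock: 4.0
tcp_pos: [0.4456, -0.0038, 0.3072]
orientation: [25.9, 89.3, -0.2]
ft_force: [-1.9, -0.1, 0.6]
gripper_width: 0.0852
```

```bash
python3 - <<'E'
from h import *
goto([.497,.348,.16],63); im=save("wrist","w1")
print(calibration("wrist")["T"].round(4).tolist())
marks("wrist","ctrl_box","pocket","clip_near_nose","clip_far_nose","lever_hinge","lever_tip")
E
```

```text
jaw now 63.9 tool x [ 0.012 -0.    -1.   ] tcp [ 0.4456 -0.0038  0.3072] q6 -71 shift cm [ 14.78  33.77 -11.04] turn 0.9
[[0.4418, -0.8566, -0.2666, 0.379], [0.8971, 0.4231, 0.1272, 0.0256], [0.0038, -0.2954, 0.9554, 0.4235], [0.0, 0.0, 0.0, 1.0]]
wrist ctrl_box [([313.2, 223.5], 0.69)]
wrist pocket [([314.4, 227.4], 0.59)]
wrist clip_near_nose [([312.6, 179.9], 0.73)]
wrist clip_far_nose [([317.9, 288.8], 0.88), ([390.5, 60.9], 0.61)]
wrist lever_hinge [([390.7, 30.0], 0.96), ([313.6, 276.9], 0.64)]
wrist lever_tip [([327.4, 348.4], 0.94), ([364.0, 360.9], 0.52)]
```

View pics/w1.png

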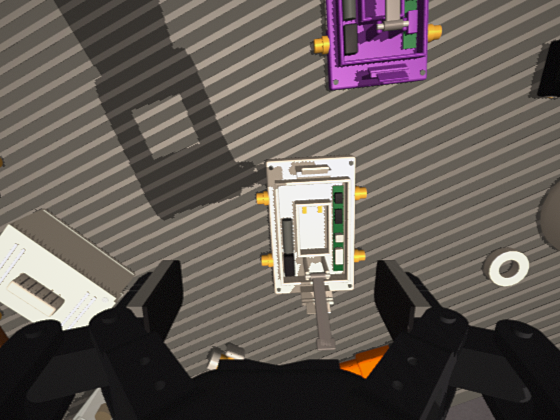

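The wrist view shows the white box with plinth corners at (267,159), (354,157), (356,290), (275,292), its lever tip at (325,347), and the tape roll at (507,268). Next I go to the pack.

>>> step_arm:
  plan: "0.5 3.5 -1.1 0;1.5 3.5 -1.1 0;1.5 3.5 -1.1 0;1.5 3.5 -1.1 0;1.5 3.5 -1.1 0;1.5 3.5 -1.1 0;1.5 3.5 -1.1 0;1.5 3.5 -1.1 0;1.5 3.5 -1.1 0;1 3 -1.1 0;0 0 0 0;0 0 0 0"

```text
clock: 5.35
tcp_pos: [0.519, 0.3411, 0.1647]
orientation: [3.2, 88.9, -25.9]
ft_force: [0.8, -0.2, 0.2]
gripper_width: 0.085
```

```bash
python3 - <<'E'
from h import *
k=dict(K=calibration("wrist")["K"],T=np.array([[0.4418, -0.8566, -0.2666, 0.379], [0.8971, 0.4231, 0.1272, 0.0256], [0.0038, -0.2954, 0.9554, 0.4235], [0.0, 0.0, 0.0, 1.0]]))
q=np.array([atz(k,x,.02) for x in ([267,159],[354,157],[356,290],[275,292])]);print("box",q.mean(0),[np.degrees(np.arctan2(*(q[a]-q[b])[1::-1])) for a,b in((3,0),(2,1))])
print(atz(k,[317.9,288.8],.0465),atz(k,[312.6,179.9],.0465),atz(k,[327.4,348.4],.13))
goto([.497,.348,.16],63); im=save("wrist","w2"); marks("wrist","pack_mid")
d=models.mark_of("wrist","pack_mid")
print(atz("wrist",d[0]["position"],.021))
E
```

```text
box [ 0.54212765 -0.00146588  0.02      ] [np.float64(-23.366068343309387), np.float64(-21.439554128571086)]
[ 0.61108833 -0.02898626  0.0465    ] [0.47483575 0.02528467 0.0465    ] [ 0.63165969 -0.03785236  0.13      ]
jaw now 60.9 tool x [ 0.018 -0.009 -1.   ] tcp [0.519  0.3411 0.1647] q6 -32 shift cm [ 0.42 -0.47 -2.26] turn -2.1
wrist pack_mid [([266.9, 166.7], 0.78)]
[0.49480443 0.34335722 0.021     ]
```

View pics/w2.png

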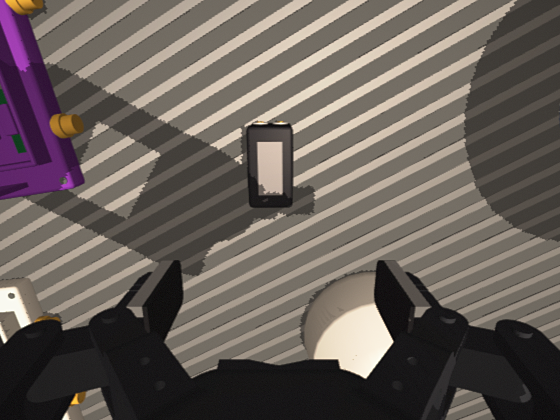

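The pack shows at (270,166) with its pale label on top, roughly square to the tool. I measure its label for centre and yaw.

```bash
python3 - <<'E'
from h import *
im=cv2.imread("pics/w2.png",0)
m=np.zeros_like(im);m[136:202,252:289]=(im[136:202,252:289]>110)*255
n,l,st,ce=cv2.connectedComponentsWithStats(m);i=1+st[1:,4].argmax();print(st[i],ce[i])
bx=cv2.boxPoints(cv2.minAreaRect(np.argwhere(l==i)[:,::-1].astype(np.float32)));print(bx)
q=np.array([atz("wrist",x,.042) for x in bx]);print(q.round(4))
e=[q[1]-q[0],q[2]-q[1]];L=max(e,key=np.linalg.norm);phi=np.degrees(np.arctan2(L[1],L[0]));print("yaw",phi,[np.linalg.norm(x) for x in e])
c=q.mean(0);print(c); goto([c[0],c[1],.10],phi+90)
E
```

```text
[ 257  142   26   53 1263] [270.11955661 166.17577197]
[[257. 142.]
 [282. 142.]
 [282. 194.]
 [257. 194.]]
[[0.4723 0.3487 0.042 ]
 [0.4811 0.3646 0.042 ]
 [0.5154 0.3455 0.042 ]
 [0.5061 0.3289 0.042 ]]
yaw -29.05711083045381 [np.float64(0.018157627364866962), np.float64(0.03925811468071067)]
[0.49373594 0.34691519 0.042     ]
jaw now 60.8 tool x [ 0.019 -0.008 -1.   ] tcp [0.5191 0.34   0.1661] q6 -32 shift cm [ 6.55 -0.65 -2.69] turn -0.2
```

>>> step_arm:
  plan: "1 -0.2 -0.7 0;1 -0.2 -0.7 0;1.5 -0.2 -0.7 0;1.5 0 -0.5 0;1.5 0 0 0;0 0 0 0;0 0 0 0"

```text
clock: 6.08
tcp_pos: [0.4928, 0.3412, 0.0997]
orientation: [18.5, 88.6, -11.3]
ft_force: [0.5, 0.3, 0.2]
gripper_width: 0.0854
```

```bash
python3 - <<'E'
from h import *
goto([.494,.3465,.046],60.9)
E
```

```text
jaw now 60.2 tool x [ 0.025 -0.005 -1.   ] tcp [0.4928 0.3412 0.0997] q6 -30 shift cm [ 5.37  0.47 -0.29] turn -0.7
```

>>> step_arm:
  plan: "0.9 0.2 -0.1 -0.7;0.9 0.2 -0.1 0;0.9 0.1 0 0;0.9 0 0 0;0.9 0 0 0;0.9 0 0 0;0 0 0 0"

```text
clock: 6.67
tcp_pos: [0.4963, 0.3469, 0.0431]
orientation: [24.0, 88.3, -5.1]
ft_force: [0.3, -0.5, -0.6]
gripper_width: 0.0852
```

```bash
python3 - <<'E'
from h import *
goto([.494,.3465,.046],60.9)
E
```

```text
jaw now 60.9 tool x [ 0.029 -0.003 -1.   ] tcp [0.4963 0.3469 0.0431] q6 -30 shift cm [-0.3  -0.15 -0.17] turn 0.0
```

>>> step_arm:
  plan: "-0.2 -0.1 -0.1 0;0 0 0 0;0 0 0 0;0 0 0 0;0 0 0 0;0 0 0 0;0 0 0 0;0 0 0 0"
  gripper: 2.5
  force: 50

```text
clock: 7.33
tcp_pos: [0.4952, 0.3467, 0.0456]
orientation: [24.7, 88.3, -4.4]
ft_force: [0.2, 0.6, -1.9]
gripper_width: 0.0329
```

>>> step_arm:
  plan: "-0.5 0 0 0;-1 0 0 0;-1.5 0 0 0;-1.5 0 0 0;-1.5 0 0 0;-1.5 0 0 0;-1.5 0 0 0;-1.5 0 0 0;-0.7 0 0 0;0 0 0 0"

```text
clock: 8.17
tcp_pos: [0.4907, 0.3464, 0.1674]
orientation: [24.0, 88.3, -5.1]
ft_force: [0.3, -0.0, -1.9]
gripper_width: 0.0329
```

```bash
python3 - <<'E'
from h import *
b=np.array([.542,-.001]);u=np.array([np.cos(np.radians(-22.3)),np.sin(np.radians(-22.3))]);p=b-.006*u;print(p)
goto([*p,.16],-22.3+90)
E
```

```text
[0.53644874 0.00127674]
jaw now 60.9 tool x [ 0.029 -0.003 -1.   ] tcp [0.4907 0.3464 0.1674] q6 -30 shift cm [  0.95 -27.95  20.76] turn -6.8
```

>>> step_arm:
  plan: "-0.3 -1.4 0.5 -0.6;-0.3 -2.4 1.1 -0.6;-0.3 -2.4 1.1 -0.6;-0.3 -2.4 1.1 -0.6;-0.3 -2.4 1.1 -0.6;-0.3 -2.4 1.1 -0.6;-0.3 -2.4 1.1 -0.6;-0.3 -2.4 1.1 -0.6;-0.3 -2.4 1.1 -0.6;-0.3 -2.4 1.1 -0.6;-0.3 -2.4 1.1 -0.6;-0.3 -2.4 1.1 -0.6;-0.3 -1.4 0.5 0;0 0 0 0;0 0 0 0;0 0 0 0"

```text
clock: 9.5
tcp_pos: [0.4769, 0.013, 0.1998]
orientation: [10.9, 89.0, -10.4]
ft_force: [0.6, 1.0, -1.4]
gripper_width: 0.0333
```

```bash
python3 - <<'E'
from h import *
goto([.5364,.0013,.16],67.7); im=save("wrist","w3"); marks("wrist","ctrl_box","pocket","clip_near_nose","clip_far_nose","lever_hinge","lever_tip","pack_mid")
np.save("w3T.npy",calibration("wrist")["T"])
E
```

```text
jaw now 68.6 tool x [ 0.018 -0.003 -1.   ] tcp [0.4769 0.013  0.1998] q6 -73 shift cm [4.09 1.06 5.89] turn 0.9
wrist ctrl_box []
wrist pocket []
wrist clip_near_nose [([293.1, 181.8], 0.92)]
wrist clip_far_nose [([411.7, 27.7], 0.97), ([293.2, 333.7], 0.71), ([296.0, 183.0], 0.5)]
wrist lever_hinge []
wrist lever_tip []
wrist pack_mid [([275.2, 262.2], 0.6), ([287.7, 334.2], 0.19)]
```

View pics/w3.png

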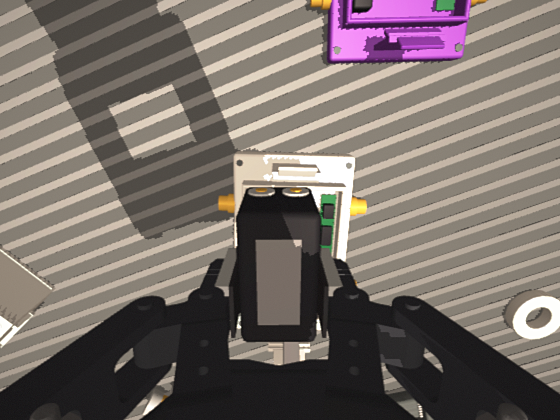

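The view shows the held pack over the box, its label between (256,240) and (303,325), with the box's -x end corners at (234,155) and (355,153).

```bash
python3 - <<'E'
from h import *
k=dict(K=calibration("wrist")["K"],T=np.load("w3T.npy"))
im=cv2.imread("pics/w3.png",0); im3=cv2.imread("pics/w3.png")
# label
m=np.zeros_like(im);m[230:335,248:310]=((im[230:335,248:310]>70)&(im[230:335,248:310]<200))*255
n,l,st,ce=cv2.connectedComponentsWithStats(m);i=1+st[1:,4].argmax();print(st[i],ce[i])
bx=cv2.boxPoints(cv2.minAreaRect(np.argwhere(l==i)[:,::-1].astype(np.float32)));print(bx.round(0).tolist())
p,R,s=pose();zt=p[2]-.0456+.042
q=np.array([atz(k,x,zt) for x in bx]);e=[q[1]-q[0],q[2]-q[1]];L=max(e,key=np.linalg.norm);print("pack",q.mean(0),"tcp",p,"yaw",np.degrees(np.arctan2(L[1],L[0])),"tool",R.T@(q.mean(0)-p))
# plinth edges
for y in (162,170,178,190):
    print(y,[(x,int(im[y,x])) for x in range(228,240)],[(x,int(im[y,x])) for x in range(349,361)])
for x in (245,270,300,330,345): print(x,[(y,int(im[y,x])) for y in range(148,160)])
c=np.float64([[234,155],[355,153]]);q=np.array([atz(k,x,.02) for x in c]);print(q,np.linalg.norm(q[0]-q[1]));a=np.degrees(np.arctan2(*(q[0]-q[1])[1::-1]));print("dir",a)
E
```

```text
[ 255  239   48   86 3727] [278.07646901 281.52911189]
[[255.0, 240.0], [302.0, 239.0], [304.0, 324.0], [257.0, 325.0]]
pack [0.4759355  0.0138756  0.19667801] tcp [0.47719729 0.01326398 0.20027801] yaw -18.742395314591047 tool [ 3.57388871e-03  9.96841052e-05 -1.46409721e-03]
162 [(228, 111), (229, 108), (230, 99), (231, 88), (232, 80), (233, 126), (234, 192), (235, 197), (236, 161), (237, 84), (238, 79), (239, 79)] [(349, 241), (350, 255), (351, 255), (352, 255), (353, 255), (354, 255), (355, 139), (356, 123), (357, 131), (358, 132), (359, 132), (360, 132)]
170 [(228, 76), (229, 76), (230, 75), (231, 74), (232, 75), (233, 120), (234, 184), (235, 204), (236, 213), (237, 214), (238, 214), (239, 214)] [(349, 255), (350, 255), (351, 255), (352, 255), (353, 255), (354, 159), (355, 119), (356, 129), (357, 142), (358, 151), (359, 155), (360, 190)]
178 [(228, 107), (229, 108), (230, 109), (231, 108), (232, 106), (233, 129), (234, 177), (235, 201), (236, 212), (237, 216), (238, 215), (239, 213)] [(349, 255), (350, 255), (351, 255), (352, 255), (353, 233), (354, 192), (355, 188), (356, 175),
[... 504 characters left out ...]
149, 132), (150, 132), (151, 129), (152, 122), (153, 134), (154, 181), (155, 254), (156, 255), (157, 233), (158, 209), (159, 210)]
300 [(148, 127), (149, 147), (150, 208), (151, 213), (152, 170), (153, 129), (154, 138), (155, 219), (156, 255), (157, 255), (158, 255), (159, 255)]
330 [(148, 130), (149, 132), (150, 132), (151, 132), (152, 133), (153, 126), (154, 126), (155, 141), (156, 237), (157, 255), (158, 255), (159, 255)]
345 [(148, 132), (149, 131), (150, 132), (151, 131), (152, 132), (153, 131), (154, 126), (155, 136), (156, 190), (157, 254), (158, 255), (159, 255)]
[[ 0.43749953 -0.01396112  0.02      ]
 [ 0.47576253  0.08889792  0.02      ]] 0.10974534074494234
dir -110.40492767089688
```

```bash
python3 - <<'E'
from h import *
k=dict(K=calibration("wrist")["K"],T=np.load("w3T.npy"))
A=lambda x:atz(k,x,.02)[:2]
q=[A([233.4,153.8]),A([355.3,155.6])];w=q[1]-q[0];print(np.linalg.norm(w),"end dir",np.degrees(np.arctan2(w[1],w[0]))-90)
for a,b in (([233.2,162],[234.3,190]),([354.9,162],[352,190])):
    d=A(b)-A(a);print("side",np.degrees(np.arctan2(d[1],d[0])))
for yaw in(-21.5,-22,-22.5,-23):
    u=np.array([np.cos(np.radians(yaw)),np.sin(np.radians(yaw))]);c=(q[0]+q[1])/2+.095*u;print(yaw,c)
E
```

```text
0.1106845935715995 end dir -22.198760168594006
side -21.470169990456892
side -23.133672416808654
-21.5 [0.54560314 0.0023926 ]
-22 [0.54529594 0.00162259]
-22.5 [0.54498203 0.00085529]
-23 [5.44661433e-01 9.07631111e-05]
```

>>> step_arm:
  plan: "0 0.15 0.6 0.3;0.5 0.15 0.8 0.3;1 0.15 0.8 0.3;1.3 0.15 0.8 0;1.3 0.15 0.8 0;1.3 0.15 0.8 0;1.3 0.15 0.8 0;1.3 0.15 0.7 0;1 0 0 0;0.5 0 0 0;0 0 0 0;0 0 0 0"

```text
clock: 10.9
tcp_pos: [0.5498, 0.0004, 0.1003]
orientation: [12.8, 88.7, -9.5]
ft_force: [0.0, 0.2, -1.5]
gripper_width: 0.0332
```

```bash
python3 - <<'E'
from h import *
goto([.5409,.0029,.10],67.7); im=save("wrist","w4")
np.save("w4T.npy",calibration("wrist")["T"])
E
```

```text
jaw now 67.7 tool x [ 0.022 -0.004 -1.   ] tcp [5.498e-01 4.000e-04 1.003e-01] q6 -73 shift cm [ 0.01 -0.11 -0.92] turn -0.0
```

View pics/w4.png

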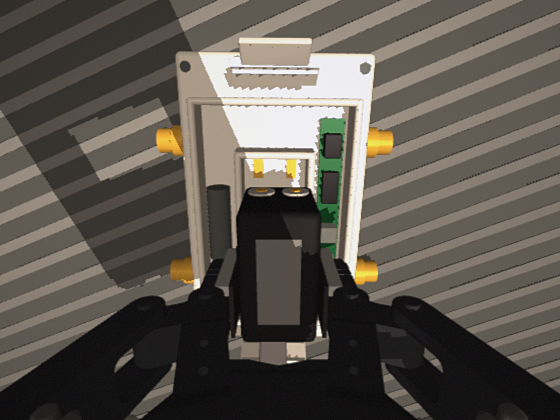

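The pack hangs over the pocket; the pocket's -x wall runs from (236,151) to (313,153), rim corners are at about (188,99) and (366,100), plinth corners at (178,53) and (375,56). The nose overshoots slightly in box x, so I measure the offset.

```bash
python3 - <<'E'
from h import *
k=dict(K=calibration("wrist")["K"],T=np.load("w4T.npy"))
im=cv2.imread("pics/w4.png")
cv2.imwrite("pics/w4c.png",cv2.resize(im[35:235,165:390],(788,700)[0:2] if 0 else (675,600),interpolation=cv2.INTER_CUBIC))
p,R,s=pose()
yaw=np.radians(R2:=-22.3);u=np.array([np.cos(yaw),np.sin(yaw)]);v=np.array([-u[1],u[0]])
def rep(n,px,z,bx,by):
    q=atz(k,px,z)[:2]; print(n,"box ctr",(q-bx*u-by*v).round(4))
rep("pl L",[178,53],.02,-.095,-.056);rep("pl R",[375,56],.02,-.095,.056)
rep("rim L",[188,99],.038,-.07075,-.0465);rep("rim R",[366,100],.038,-.07075,.0465)
rep("pk L",[236,151],.038,-.0425,-.0225);rep("pk R",[313,153],.038,-.0425,.0225)
A=lambda x:atz(k,x,.02)[:2]
w=A([375,56])-A([178,53]);print(np.degrees(np.arctan2(w[1],w[0]))-90,np.linalg.norm(w))
E
```

```text
pl L box ctr [0.5468 0.0029]
pl R box ctr [ 0.5468 -0.0011]
rim L box ctr [0.546  0.0017]
rim R box ctr [0.5463 0.0009]
pk L box ctr [0.5447 0.002 ]
pk R box ctr [ 0.5446 -0.0013]
-23.11514252945996 0.10826294364456399
```

View pics/w4c.png

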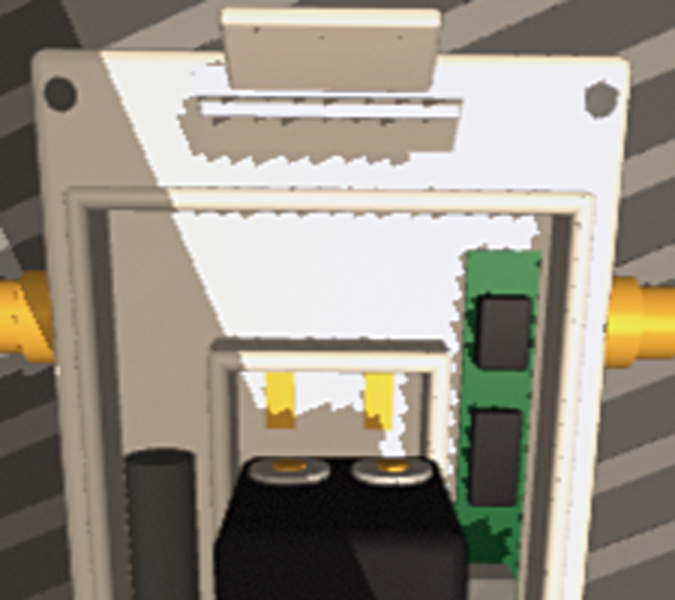

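>>> step_arm:
  plan: "0 -0.05 -0.3 0;0.2 -0.05 -0.3 0.2;0.4 0 -0.3 0;0.4 0 0 0;0 0 0 0;0 0 0 0"

```text
clock: 11.45
tcp_pos: [0.5413, 0.0033, 0.0929]
orientation: [14.0, 88.3, -8.5]
ft_force: [-0.0, -0.3, -2.0]
gripper_width: 0.0332
```

```bash
python3 - <<'E'
from h import *
goto([.5416,.0027,.088],67.5)
im=save("wrist","w5"); 
im=cv2.imread("pics/w5.png");cv2.imwrite("pics/w5c.png",cv2.resize(im[60:260,165:390],(675,600),interpolation=cv2.INTER_CUBIC))
E
```

```text
jaw now 67.5 tool x [ 0.029 -0.004 -1.   ] tcp [0.5413 0.0033 0.0929] q6 -73 shift cm [ 0.49 -0.05  0.04] turn -0.0
```

View pics/w5c.png

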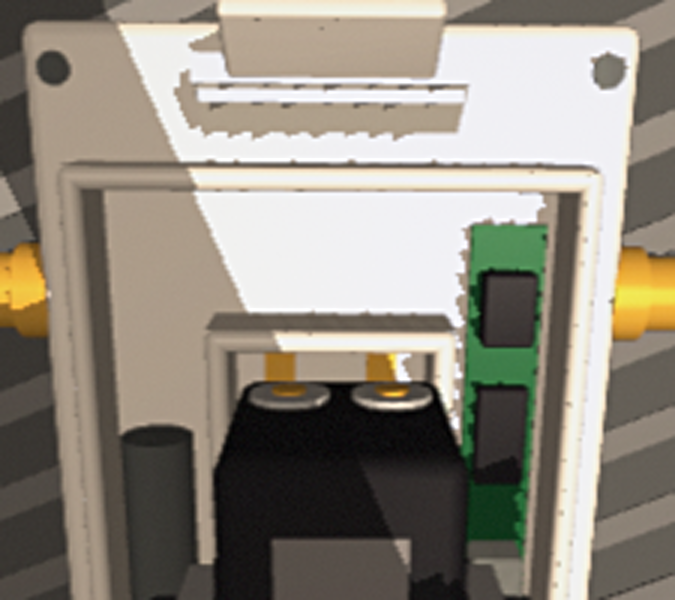

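```bash
python3 - <<'E'
from h import *
p,R,s=pose();T=calibration("wrist")
f=lambda x,y,z:(R.T@(atz(T,[x/3+165,y/3+60],z)-p))[1:]*1000
F=lambda n,a,b,z:print(n,f(*a,z).round(1),f(*b,z).round(1),"mid",((f(*a,z)+f(*b,z))/2).round(1),"w",np.linalg.norm(f(*a,z)-f(*b,z)).round(1))
F("pack bottom",(248,383),(437,383),.0473)
F("pack top",(218,462),(465,462),.0893)
F("pocket outer",(210,334),(455,334),.037)
F("pocket inner",(232,352),(437,352),.037)
F("rim outer",(62,168),(600,170),.037)
F("plinth",(25,28),(637,32),.02)
F("rim sides low",(72,560),(592,560),.037)
E
```

```text
pack bottom [-15.9 -32.7] [ 16.2 -32.6] mid [  0.1 -32.7] w 32.1
pack top [-16.1 -32.4] [ 15.7 -32.3] mid [ -0.2 -32.4] w 31.8
pocket outer [-23.4 -39.2] [ 20.2 -39.1] mid [ -1.6 -39.2] w 43.6
pocket inner [-19.6 -35.9] [ 17.  -35.8] mid [ -1.3 -35.9] w 36.7
rim outer [-47.1 -67.7] [ 43.7 -67.3] mid [ -1.7 -67.5] w 90.8
plinth [-56.2 -91.3] [ 52.7 -90.7] mid [ -1.7 -91. ] w 108.9
rim sides low [-51.6   4.8] [48.1  5.2] mid [-1.7  5. ] w 99.7
```

>>> step_arm:
  plan: "0 -0.16 -0.12 -0.2;0.3 0 0 0;0.5 0 -0.02 0;0 0 0 0;0 0 0 0"

```text
clock: 11.92
tcp_pos: [0.5398, 0.0021, 0.0844]
orientation: [13.8, 88.3, -8.5]
ft_force: [0.5, 0.5, -1.0]
gripper_width: 0.0331
```

```bash
python3 - <<'E'
from h import *
b=np.array([.5413,.0033,.085]);y=np.array([.383,.924,0]);z=np.array([.924,-.383,0])
goto(b-.0016*y-.0012*z,67.7)
E
```

```text
jaw now 67.7 tool x [ 0.03  -0.004 -1.   ] tcp [0.5398 0.0021 0.0844] q6 -73 shift cm [-0.06  0.01 -0.03] turn -0.0
```

Within 0.3 mm of target; lowering.

>>> step_arm:
  plan: "0.4 0 -0.03 0;0.4 0 -0.01 0;0.4 0 -0.01 0;0.3 0 -0.01 0;0 0 0 0"

```text
clock: 12.33
tcp_pos: [0.5396, 0.0023, 0.0674]
orientation: [13.7, 88.3, -8.6]
ft_force: [-0.0, -0.2, -1.7]
gripper_width: 0.0327
```

```bash
python3 - <<'E'
from h import *
goto([.5396,.0023,.0656],67.7);print(readout.sense()["ft_force"])
E
```

```text
jaw now 67.7 tool x [ 0.029 -0.004 -1.   ] tcp [0.5396 0.0023 0.0674] q6 -73 shift cm [ 0.18  0.   -0.01] turn -0.0
[-0.02645654 -0.17853482 -1.73788602]
```

>>> step_arm:
  plan: "0.1 0 0 0;0.1 0 0 0;0.05 0 0 0;0 0 0 0"

```text
clock: 12.67
tcp_pos: [0.5399, 0.0023, 0.065]
orientation: [13.6, 88.3, -8.7]
ft_force: [-1.0, -0.4, -1.5]
gripper_width: 0.0332
```

>>> step_arm:
  plan: "0 0 0 0;0 0 0 0;0 0 0 0;0 0 0 0;-0.8 0 0 0;-1.5 0 0.03 0;-2 0 0.05 0;-2.5 0 0.05 0;-2.5 0 0.05 0;-2.5 0 0.05 0;-2.5 0 0.05 0;0 0 0 0;0 0 0 0"
  gripper: 5.2

```text
clock: 13.75
tcp_pos: [0.5383, 0.0019, 0.2196]
orientation: [14.2, 88.1, -8.1]
ft_force: [-0.5, 0.1, -0.4]
gripper_width: 0.052
```

```bash
python3 - <<'E'
from h import *
goto()
im=save("wrist","w6"); np.save("w6T.npy",calibration("wrist")["T"]); marks("wrist","pack_mid","lever_tip","lever_hinge","clip_far_nose","clip_near_nose")
E
```

```text
jaw now 67.7 tool x [ 0.032 -0.005 -0.999] tcp [0.5383 0.0019 0.2196] q6 -73
wrist pack_mid [([277.6, 181.5], 0.74)]
wrist lever_tip [([275.7, 336.6], 0.97)]
wrist lever_hinge [([272.4, 239.7], 0.94)]
wrist clip_far_nose [([276.8, 265.6], 0.85)]
wrist clip_near_nose [([275.7, 104.6], 0.92), ([521.0, 249.6], 0.26)]
```

View pics/w6.png

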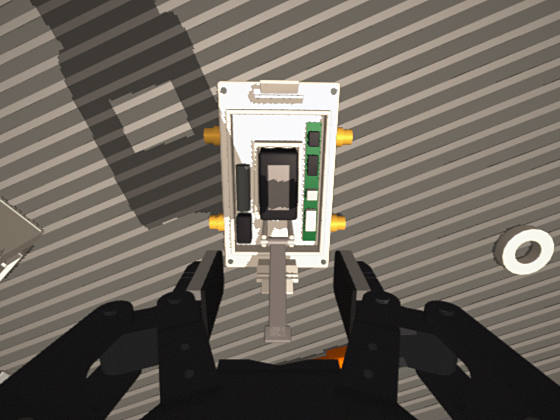

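The pack sits in its pocket at (278,181), and the open lever points down the picture with its tip at (277,338). I estimate the lever angle.

```bash
python3 - <<'E'
from h import *
k=dict(K=calibration("wrist")["K"],T=np.load("w6T.npy"));B=np.array([.5441,.0006,0]);a=np.radians(-22.4);u=np.array([np.cos(a),np.sin(a),0])
H=B+.042*u+[0,0,.066]
for n,X in(("hinge",H),("pack",B-.006*u+[0,0,.041]),("near",B-.0765*u+[0,0,.0465]),("label",B-.006*u+[0,0,.062])): print(n,proj(k,X))
for t in (1.8,1.9,2,2.1,2.2,2.3): print(t,proj(k,H+.084*(-np.cos(t)*u+[0,0,np.sin(t)])))
im=cv2.imread("pics/w6.png",0);m=np.zeros_like(im);m[163:208,265:292]=(im[163:208,265:292]>75)*255
n,l,st,ce=cv2.connectedComponentsWithStats(m);i=1+st[1:,4].argmax();print(st[i],ce[i])
goto(B+.125*u+[0,0,.22],67.6)
E
```

```text
hinge [278.05725585 239.55328709]
pack [277.87107863 180.87235336]
near [277.99060005 101.15340653]
label [278.07042799 186.88773046]
1.8 [279.08128342 315.37713208]
1.9 [279.01956552 323.01115688]
2 [278.94839343 329.25814104]
2.1 [278.86966567 334.10177842]
2.2 [278.78525423 337.56414405]
2.3 [278.69693245 339.69834764]
[267 164  23  44 910] [278.27362637 185.28791209]
jaw now 67.7 tool x [ 0.027 -0.004 -1.   ] tcp [0.537  0.0019 0.2162] q6 -73 shift cm [-0.03  0.13 13.21] turn 0.1
```

>>> step_arm:
  plan: "0 0.03 0.8 0;0 0.03 1.6 0;0 0.02 1.8 0;0 0.02 1.8 0;0 0.02 1.8 0;0 0 1.8 0;0 0 1.8 0;0 0 1.3 0;0 0 0.3 0;0 0 0 0;0 0 0 0"
  gripper: 0

```text
clock: 14.97
tcp_pos: [0.6623, -0.0497, 0.2049]
orientation: [9.5, 89.5, -12.8]
ft_force: [-0.8, 0.6, -0.3]
gripper_width: 0.0002
```

```bash
python3 - <<'E'
from h import *
B=np.array([.5441,.0006,0]);a=np.radians(-22.4);u=np.array([np.cos(a),np.sin(a),0])
goto(B+.125*u+[0,0,.153],67.6)
E
```

```text
jaw now 67.7 tool x [ 0.008 -0.002 -1.   ] tcp [ 0.6623 -0.0497  0.2049] q6 -77 shift cm [ 5.18  0.14 -0.38] turn 0.1
```

>>> step_arm:
  plan: "1 0.05 0 0;1.3 0.05 0 0;1.3 0.03 0 0;1.2 0 0 0;0.3 0 0 0;0 0 0 0"

```text
clock: 15.47
tcp_pos: [0.6594, -0.0468, 0.1461]
orientation: [6.6, 89.8, -15.7]
ft_force: [-0.0, -0.2, -0.4]
gripper_width: -0.0002
```

>>> step_arm:
  plan: "0 0 -0.5 0;0 0 -1 0;0 0 -1.2 0;0 0 -1.2 0;0 0 -1.2 0;0 0 -1 0;0 0 -0.7 0;0 0 0 0"

```text
clock: 16.13
tcp_pos: [0.5944, -0.0196, 0.1507]
orientation: [10.0, 89.1, -12.2]
ft_force: [-0.1, 0.6, 0.4]
gripper_width: -0.0
```

```bash
python3 - <<'E'
from h import *
B=np.array([.5441,.0006,0]);a=np.radians(-22.4);u=np.array([np.cos(a),np.sin(a),0])
goto(B+.0555*u+[0,0,.153],67.6); print(readout.sense()["ft_force"]@u)
E
```

```text
jaw now 67.8 tool x [ 0.016 -0.003 -1.   ] tcp [ 0.5944 -0.0196  0.1507] q6 -75 shift cm [-0.23 -0.05  0.14] turn 0.2
-0.3582032438975524
```

>>> step_arm:
  plan: "0 0 -0.8 0;0 0 -0.8 0;0.2 0 -0.8 0;0.25 0 -0.75 0;0.4 0 -0.7 0;0.5 0 -0.65 0;0.6 0 -0.55 0;0.6 0 -0.5 0;0 0 0 0"

```text
clock: 16.88
tcp_pos: [0.539, 0.0033, 0.1223]
orientation: [10.6, 88.9, -11.6]
ft_force: [0.5, 0.5, -0.7]
gripper_width: 0.0001
```

```bash
python3 - <<'E'
from h import *
B=np.array([.5441,.0006,0]);a=np.radians(-22.4);u=np.array([np.cos(a),np.sin(a),0])
goto(B+.0006*u+[0,0,.1242],67.6); print(readout.sense()["ft_force"])
goto(B-.007*u+[0,0,.0935],67.6)
E
```

```text
jaw now 67.8 tool x [ 0.019 -0.004 -1.   ] tcp [0.539  0.0033 0.1223] q6 -73 shift cm [-0.18 -0.05  0.64] turn 0.2
[ 0.47324513  0.54402301 -0.74041959]
jaw now 67.8 tool x [ 0.019 -0.004 -1.   ] tcp [0.539  0.0033 0.1223] q6 -73 shift cm [ 2.88 -0.06 -0.18] turn 0.2
```

Now press it down to shut.

>>> step_arm:
  plan: "0.5 0 -0.03 0;0.6 0 -0.03 0;0.6 0 -0.03 0;0.6 0 -0.03 0;0.4 0 -0.03 0;0.2 0 0 0;0.1 0 0 0;0 0 0 0"

```text
clock: 17.55
tcp_pos: [0.538, 0.0042, 0.0936]
orientation: [10.4, 89.3, -11.8]
ft_force: [1.0, 0.4, -0.1]
gripper_width: 0.0002
```

>>> step_arm:
  plan: "0.1 0 0 0;0.1 0 0 0;0 0 0 0;0 0 0 0"

```text
clock: 17.88
tcp_pos: [0.5385, 0.0041, 0.0934]
orientation: [10.2, 89.4, -12.1]
ft_force: [-1.4, -0.4, 2.6]
gripper_width: 0.0
```

>>> step_arm:
  plan: "-1.5 0 0 0;-3 0 0 -7;-3 0 0 -7;-3 0 0 -7;-3 0 0 -7;-3 0 0 -7;-1.5 0 0 -7;0 0 0 -1.5;0 0 0 0"
  gripper: 8.5

```text
clock: 18.63
tcp_pos: [0.5352, 0.004, 0.2717]
orientation: [-95.7, 89.9, -73.0]
ft_force: [0.4, -0.1, -0.4]
gripper_width: 0.0851
```

```bash
python3 - <<'E'
from h import *
goto([.425,-.34,.26],111)
E
```

```text
jaw now 112.6 tool x [ 0.001 -0.002 -1.   ] tcp [0.5352 0.004  0.2717] q6 -118 shift cm [  1.22 -27.51 -23.4 ] turn 1.6
```

>>> step_arm:
  plan: "0 -1.2 -1 0.3;0 -2.2 -1.9 0.3;0 -2.4 -2 0.3;0 -2.4 -2 0.3;0 -2.4 -2 0.3;0 -2.4 -2 0;0 -2.4 -2 0;0 -2.4 -2 0;0 -2.4 -2 0;0 -2.4 -2 0;0 -2.4 -2 0;0 -1.9 -1.8 0;0 -1 -0.8 0;0 0 0 0;0 0 0 0"

```text
clock: 19.88
tcp_pos: [0.4074, -0.3536, 0.2495]
orientation: [124.2, 88.8, 144.6]
ft_force: [0.1, 1.1, -0.5]
gripper_width: 0.0849
```

```bash
python3 - <<'E'
from h import *
goto([.439,-.335,.26],111); im=save("wrist","w7"); np.save("w7T.npy",calibration("wrist")["T"]); marks("wrist","cover_grip","cover")
E
```

```text
jaw now 110.3 tool x [-0.017  0.012 -1.   ] tcp [ 0.4074 -0.3536  0.2495] q6 -157 shift cm [-1.08  0.67  3.6 ] turn -0.7
wrist cover_grip [([281.6, 238.8], 0.85)]
wrist cover [([274.2, 216.8], 0.55)]
```

View pics/w7.png

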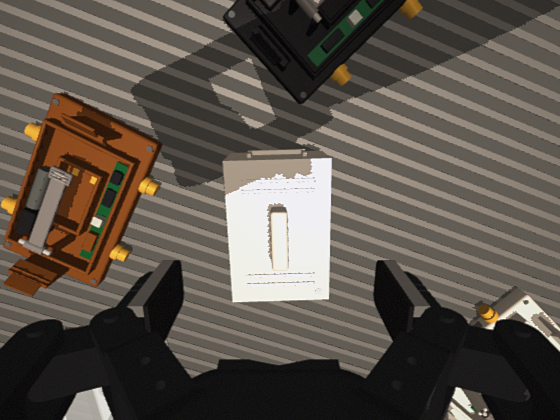

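The cover shows with top corners about (224,161), (330,158), (328,299), (233,301) and the grip bar between (271,206) and (288,269).

```bash
python3 - <<'E'
from h import *
k=dict(K=calibration("wrist")["K"],T=np.load("w7T.npy"));im=cv2.imread("pics/w7.png",0)
# bright cover outline per row: left/right transitions
L=[];Rr=[]
for y in range(205,292,4):
    r=im[y].astype(int)
    xl=[x for x in range(215,245) if r[x]>=200 and r[x-1]<200];xr=[x for x in range(315,345) if r[x]>=200 and r[x+1]<200]
    if xl:L.append((xl[0],y))
    if xr:Rr.append((xr[-1]+1,y))
for n,pts in(("L",L),("R",Rr)):
    q=np.array([atz(k,p,.062)[:2] for p in pts]);vx,vy,x0,y0=cv2.fitLine(q.astype(np.float32)*1000,cv2.DIST_HUBER,0,.01,.01).ravel();print(n,"yaw",np.degrees(np.arctan2(vy,vx))%180,x0,y0,pts[::5])
q=np.array([atz(k,p,.062)[:2] for p in([224,161],[330,158],[328,300],[233,301])]);print("ctr",q.mean(0),np.linalg.norm(q[0]-q[1]),np.linalg.norm(q[1]-q[2]),np.degrees(np.arctan2(*(q[3]-q[0])[::-1])),np.degrees(np.arctan2(*(q[2]-q[1])[::-1])))
g=np.array([atz(k,p,.084)[:2] for p in([271,206],[286,206],[288,268],[274,270])]);print("bar",g.round(4).tolist(),g.mean(0),np.degrees(np.arctan2(*(g[3]-g[0])[::-1])),np.degrees(np.arctan2(*(g[2]-g[1])[::-1])))
print("mark",atz(k,[281.6,238.8],.073))
E
```

```text
L yaw 21.761194 479.917 -376.5708 [(226, 205), (227, 225), (229, 245), (231, 265), (232, 285)]
R yaw 21.765173 442.01807 -282.16516 [(331, 205), (330, 225), (330, 245), (329, 265), (329, 285)]
ctr [ 0.45065379 -0.33371405] 0.09924902601252472 0.15111357972305547 21.403662112473036 22.02279338708899
bar [[0.4196, -0.3534], [0.4149, -0.3407], [0.472, -0.317], [0.4785, -0.3289]] [ 0.44625607 -0.33501289] 22.566973646743744 22.485724359114567
mark [ 0.45009442 -0.331444    0.073     ]
```

>>> step_arm:
  plan: "0.5 0.1 0.6 -0.8;1.5 0.1 0.8 -0.7;1.7 0.1 0.8 0;1.7 0.1 0.8 0;1.7 0.1 0.8 0;1.7 0 0.5 0;0.8 0 0 0;0 0 0 0;0 0 0 0"

```text
clock: 20.78
tcp_pos: [0.4539, -0.3203, 0.1516]
orientation: [117.4, 89.3, 140.4]
ft_force: [0.1, 0.2, -0.4]
gripper_width: 0.085
```

```bash
python3 - <<'E'
from h import *
goto([.449,-.3343,.091],111.8); im=save("wrist","w8"); np.save("w8T.npy",calibration("wrist")["T"]); marks("wrist","cover_grip","cover")
d=models.mark_of("wrist","cover_grip");print(atz("wrist",d[0]["position"],.073) if d else 0)
im=cv2.cvtColor(im,cv2.COLOR_RGB2GRAY)
print(im[100:320:3,278].tolist());
E
```

```text
jaw now 113.1 tool x [-0.01   0.008 -1.   ] tcp [ 0.4539 -0.3203  0.1516] q6 -154 shift cm [ 6.05 -1.17 -0.96] turn 1.3
wrist cover_grip [([258.7, 213.4], 0.84)]
wrist cover [([260.7, 187.7], 0.64)]
[ 0.45147084 -0.33634929  0.073     ]
[235, 235, 235, 235, 235, 236, 235, 228, 235, 236, 236, 236, 236, 237, 231, 236, 236, 236, 235, 238, 154, 151, 151, 153, 151, 151, 150, 150, 151, 150, 149, 149, 148, 148, 149, 147, 148, 149, 147, 147, 238, 235, 236, 235, 235, 235, 235, 235, 235, 236, 235, 235, 236, 234, 234, 235, 158, 236, 235, 234, 163, 239, 234, 234, 234, 234, 234, 233, 233, 180, 88, 122, 121, 96]
```

```bash
python3 - <<'E'
from h import *
k=dict(K=calibration("wrist")["K"],T=np.load("w8T.npy"));im=cv2.cvtColor(cv2.imread("pics/w8.png"),cv2.COLOR_BGR2GRAY).astype(int)
rl=lambda a:[(i,v) for i,v in a]
def runs(line,th=12):
    o=[];
    for i in range(1,len(line)):
        if abs(line[i]-line[i-1])>th:o.append((i,int(line[i-1]),int(line[i])))
    return o
for c in (230,255,262,300): print("col",c,runs(im[:330,c]))
for r in (120,180,205,250): print("row",r,runs(im[r,150:400]))
E
```

```text
col 230 [(3, 77, 51), (10, 53, 77), (21, 79, 64), (22, 64, 50), (42, 51, 74), (53, 79, 54), (59, 51, 64), (61, 68, 88), (73, 99, 135), (82, 144, 125), (83, 125, 90), (84, 90, 115), (85, 115, 247), (86, 247, 171), (87, 171, 154), (88, 154, 221), (89, 221, 236), (118, 240, 168), (119, 168, 148), (120, 148, 171), (121, 171, 192), (122, 192, 157), (244, 147, 223), (245, 223, 237), (267, 237, 135), (268, 135, 201), (269, 201, 238), (280, 238, 136), (281, 136, 234), (306, 238, 216), (307, 216, 109), (308, 109, 84), (315, 93, 121), (321, 122, 105), (322, 105, 90)]
col 255 [(1, 63, 49), (22, 55, 77), (33, 80, 54), (53, 43, 58), (54, 58, 127), (56, 127, 89), (57, 89, 122), (58, 122, 142), (64, 142, 108), (65, 108, 90), (85, 78, 135), (86, 135, 156), (88, 155, 179), (89, 179, 237), (119, 237, 223), (136, 240, 168), (137, 168, 135), (138, 135, 150), (164, 154, 107), (165, 107, 85), (169, 89, 103), (170, 103, 125), (171, 125, 139), (251, 145, 183), (253, 189, 235), (263, 218, 234), (268, 239, 148), (269, 148, 235), (280, 238, 207), (281, 207, 170), (282, 170, 236), (307, 241, 167), (308, 167, 12
[... 1836 characters left out ...]
 99), (237, 98, 113), (238, 113, 126)]
row 205 [(17, 123, 104), (18, 104, 73), (20, 68, 87), (22, 79, 55), (32, 49, 70), (33, 70, 119), (34, 119, 149), (95, 150, 136), (96, 136, 108), (97, 108, 125), (121, 127, 111), (123, 111, 148), (157, 146, 195), (158, 195, 241), (160, 242, 226), (161, 226, 150), (198, 116, 98), (236, 101, 117)]
row 250 [(17, 119, 104), (18, 104, 79), (35, 89, 105), (36, 105, 137), (63, 148, 183), (64, 183, 239), (95, 239, 223), (96, 223, 148), (97, 148, 120), (109, 148, 179), (110, 179, 236), (120, 227, 201), (121, 201, 162), (122, 162, 218), (123, 218, 237), (184, 229, 151), (185, 151, 123), (190, 119, 94), (191, 94, 72), (193, 71, 89), (229, 102, 121), (247, 119, 99)]
```

```bash
python3 - <<'E'
from h import *
k=dict(K=calibration("wrist")["K"],T=np.load("w8T.npy"))
f=lambda x,y,z:atz(k,[x,y],z)[:2]
A,Bm,C,D=f(262,87,.062),f(262,307.5,.062),f(260,171,.084),f(260,252,.084)
u=np.array([np.cos(np.radians(21.8)),np.sin(np.radians(21.8))]);v=np.array([-u[1],u[0]])
o=np.array([.449,-.3343])
print("plate ends along",[(q-o)@u*1000 for q in(A,Bm)],"bar ends",[(q-o)@u*1000 for q in(C,D)])
print("bar sides lat",[(f(x,205,.084)-o)@v*1000 for x in(246,272.5)])
print("plate sides lat",[(f(x,y,.062)-o)@v*1000 for x,y in((178,120),(344.5,120),(183,205),(348-0,205))])
goto([*o,.091],111.8)
E
```

```text
plate ends along [np.float64(-74.66881404379362), np.float64(76.76666387149272)] bar ends [np.float64(-27.84204245381952), np.float64(22.751781911309568)]
bar sides lat [np.float64(-8.375467026119532), np.float64(7.288524748943384)]
plate sides lat [np.float64(-51.549459551772124), np.float64(50.77658849301645), np.float64(-51.734006927475555), np.float64(57.40783869863496)]
jaw now 113.0 tool x [-0.008  0.006 -1.   ] tcp [ 0.454  -0.3217  0.1532] q6 -154 shift cm [ 6.21 -1.02 -0.92] turn 1.2
```

>>> step_arm:
  plan: "0.5 -0.35 -0.3 0.6;1 -0.35 -0.3 0.6;1.2 -0.3 -0.2 0;1.2 0 0 0;1 0 0 0;0.5 0 0 0;0 0 0 0;0 0 0 0"

```text
clock: 21.65
tcp_pos: [0.449, -0.3369, 0.0946]
orientation: [121.7, 89.6, 143.2]
ft_force: [0.2, -0.4, 0.0]
gripper_width: 0.0849
```

```bash
python3 - <<'E'
from h import *
goto([.4501,-.3343,.090],111.8)
E
```

```text
jaw now 111.5 tool x [-0.006  0.005 -1.   ] tcp [ 0.449  -0.3369  0.0946] q6 -154 shift cm [0.46 0.2  0.2 ] turn -0.3
```

>>> step_arm:
  plan: "0.2 0.15 0.15 -0.3;0.2 0.05 0.05 0;0 0 0 0"

```text
clock: 21.9
tcp_pos: [0.4504, -0.3339, 0.0903]
orientation: [120.6, 89.6, 142.4]
ft_force: [0.4, 0.0, -0.6]
gripper_width: 0.0851
```

>>> step_arm:
  plan: "0 0 0 0;0 0 0 0;0 0 0 0;0 0 0 0;0 0 0 0;0 0 0 0;0 0 0 0"
  gripper: 0.8
  force: 90

```text
clock: 22.48
tcp_pos: [0.4517, -0.3343, 0.0925]
orientation: [123.3, 89.8, 145.2]
ft_force: [-0.3, 0.2, -0.6]
gripper_width: 0.0136
```

```bash
python3 - <<'E'
from h import *
goto([.4501,-.3343,.090],111.8)
E
```

```text
jaw now 111.9 tool x [-0.003  0.002 -1.   ] tcp [ 0.4517 -0.3343  0.0925] q6 -154 shift cm [ 0.25  0.06 -0.14] turn 0.1
```

>>> step_arm:
  plan: "-0.5 0 0 0;-1.5 0 0 0;-2 0 0 0;-2 0 0 5;-2 0 0 7;-2 0 0 7;-2 0 0 7;-1.5 0 0 7;-0.5 0 0 7;0 0 0 4;0 0 0 0;0 0 0 0"

```text
clock: 23.48
tcp_pos: [0.4499, -0.3332, 0.2384]
orientation: [166.0, 89.4, 142.5]
ft_force: [0.1, 0.2, -1.8]
gripper_width: 0.014
```

```bash
python3 - <<'E'
from h import *
goto([.5455,.0000,.22],67.6);print(readout.sense()["gripper_width"])
E
```

```text
jaw now 66.5 tool x [-0.008  0.006 -1.   ] tcp [ 0.4499 -0.3332  0.2384] q6 -108 shift cm [ 1.97 34.36 -4.5 ] turn -1.1
0.013967127045296094
```

>>> step_arm:
  plan: "0 1.5 -0.2 -0.4;0.1 2.5 -0.3 -0.4;0.2 2.7 -0.35 0;0.2 2.7 -0.35 0;0.2 2.7 -0.35 0;0.2 2.7 -0.35 0;0.2 2.7 -0.35 0;0.2 2.7 -0.35 0;0.2 2.7 -0.35 0;0.2 2.7 -0.35 0;0.2 2.7 -0.35 0;0.2 2.5 -0.3 0;0 1.2 -0.2 0;0 0 0 0;0 0 0 0"

```text
clock: 24.73
tcp_pos: [0.5283, 0.0048, 0.2083]
orientation: [168.6, 88.3, 147.5]
ft_force: [0.1, 0.7, -1.3]
gripper_width: 0.0136
```

```bash
python3 - <<'E'
from h import *
goto([.5455,.0000,.18],67.6)
E
```

```text
jaw now 68.9 tool x [-0.025  0.016 -1.   ] tcp [0.5283 0.0048 0.2083] q6 -75 shift cm [2.78 0.15 1.86] turn 1.3
```

>>> step_arm:
  plan: "0 -0.1 -0.28 0;0 -0.1 -0.28 0;0 -0.1 -0.28 0;0 -0.1 -0.28 0;0 -0.1 -0.28 0;0 -0.1 -0.28 0"

```text
clock: 25.23
tcp_pos: [0.5075, 0.0025, 0.2079]
orientation: [171.8, 88.2, 150.6]
ft_force: [-0.3, -0.0, -1.4]
gripper_width: 0.0139
```

```bash
python3 - <<'E'
from h import *
goto([.5455,.0000,.18],67.6)
E
```

```text
jaw now 68.8 tool x [-0.027  0.015 -1.   ] tcp [0.5075 0.0025 0.2079] q6 -75 shift cm [2.68 1.13 3.72] turn 1.2
```

>>> step_arm:
  plan: "0 1 2.8 0;0 0.1 0.3 0;0 0 0 0"

```text
clock: 25.48
tcp_pos: [0.5381, 0.0006, 0.2052]
orientation: [174.5, 88.0, 153.1]
ft_force: [-0.4, 0.1, -1.4]
gripper_width: 0.0137
```

```bash
python3 - <<'E'
from h import *
goto([.5455,.0000,.18],67.6)
E
```

```text
jaw now 68.6 tool x [-0.031  0.016 -0.999] tcp [0.5381 0.0006 0.2052] q6 -75 shift cm [2.5  0.21 0.79] turn 1.0
```

>>> step_arm:
  plan: "0.2 0.1 0.3 0.5;0.5 0.1 0.3 0.5;0.6 0 0.2 0;0.3 0 0 0;0 0 0 0;0 0 0 0"

```text
clock: 25.98
tcp_pos: [0.5454, -0.0008, 0.1876]
orientation: [175.7, 88.0, 153.2]
ft_force: [0.5, 0.8, -1.7]
gripper_width: 0.014
```

```bash
python3 - <<'E'
from h import *
goto([.5455,.0000,.18],67.6)
im=save("wrist","w9"); np.save("w9T.npy",calibration("wrist")["T"]); goto()
E
```

```text
jaw now 67.5 tool x [-0.031  0.015 -0.999] tcp [ 0.5454 -0.0008  0.1876] q6 -74 shift cm [0.76 0.08 0.01] turn -0.1
jaw now 67.5 tool x [-0.031  0.016 -0.999] tcp [ 0.5453 -0.0008  0.1875] q6 -74
```

View pics/w9.png

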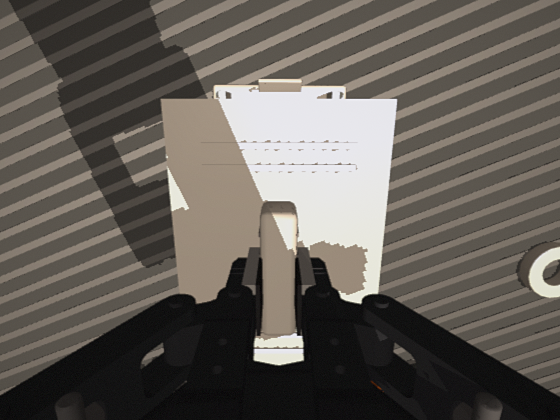

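The picture shows the cover held over the box: its -x edge at row 99 from column 163 to 396, with the plinth's end showing beyond at row 86, corners (214,86) and (346,87), and the clip top at (259–301,80). No more views are left, so I measure numerically from here.

```bash
cat >> h.py <<'E'
def ontool(k,px,d,p,R):
    """intersect pixel ray with plane tool-x = d; tool coords"""
    o=k["T"][:3,3];v=np.linalg.inv(k["K"])@[px[0],px[1],1];v=k["T"][:3,:3]@(v*[1,-1,-1])
    o=R.T@(o-p);v=R.T@v
    return o+v*(d-o[0])/v[0]
E
python3 - <<'E'
from h import *
p,R,s=pose();k=dict(K=calibration("wrist")["K"],T=np.load("w9T.npy"))
im=cv2.imread("pics/w9.png",0).astype(int)
for c in (200,240,330,370): print("col",c,[(i,int(im[i,c])) for i in range(82,104)])
for r in (110,200): print("row",r,[(i,int(im[r,i])) for i in range(160,175)],[(i,int(im[r,i])) for i in range(383,399)])
for r in (90,94): print("row",r,[(i,int(im[r,i])) for i in range(210,219)],[(i,int(im[r,i])) for i in range(341,350)])
for px in ([163,99],[396,99],[280,99]): print("cover",ontool(k,px,.0305,p,R)*1000)
q=[atz(k,x,.02) for x in([214,86],[346,87])];print(q,[R.T@(x-p)*1000 for x in q])
a=np.radians(-22.4);u=np.array([np.cos(a),np.sin(a),0])
print("box by plinth",(q[0]+q[1])/2+.095*u)
q=[atz(k,x,.071) for x in([259,80],[301,80])];print("clip top tool",[R.T@(x-p)*1000 for x in q],"ctr via .085",(q[0]+q[1])/2+.085*u)
E
```

```text
col 200 [(82, 67), (83, 62), (84, 49), (85, 47), (86, 47), (87, 48), (88, 48), (89, 48), (90, 48), (91, 48), (92, 49), (93, 47), (94, 48), (95, 54), (96, 77), (97, 79), (98, 98), (99, 149), (100, 150), (101, 150), (102, 149), (103, 148)]
col 240 [(82, 153), (83, 148), (84, 135), (85, 204), (86, 225), (87, 230), (88, 231), (89, 230), (90, 230), (91, 230), (92, 230), (93, 230), (94, 231), (95, 230), (96, 230), (97, 230), (98, 230), (99, 230), (100, 231), (101, 231), (102, 231), (103, 231)]
col 330 [(82, 88), (83, 85), (84, 81), (85, 114), (86, 221), (87, 232), (88, 231), (89, 231), (90, 235), (91, 224), (92, 100), (93, 59), (94, 63), (95, 69), (96, 66), (97, 63), (98, 120), (99, 235), (100, 234), (101, 231), (102, 230), (103, 231)]
col 370 [(82, 111), (83, 88), (84, 87), (85, 87), (86, 86), (87, 86), (88, 86), (89, 87), (90, 85), (91, 87), (92, 87), (93, 86), (94, 86), (95, 87), (96, 84), (97, 82), (98, 130), (99, 237), (100, 234), (101, 231), (102, 230), (103, 231)]
row 110 [(160, 48), (161, 96), (162, 150), (163, 147), (164, 145), (165, 145), (166, 145), (167, 145), (168, 145), (169,
[... 914 characters left out ...]
, 212), (216, 128), (217, 124), (218, 198)] [(341, 100), (342, 116), (343, 179), (344, 234), (345, 196), (346, 86), (347, 81), (348, 86), (349, 86)]
cover [ 30.5        -49.98227153 -75.30897705]
cover [ 30.5         50.4019741  -75.25808672]
cover [ 30.5          0.41205834 -75.28342938]
[array([ 0.43748519, -0.01362002,  0.02      ]), array([0.48019552, 0.08734508, 0.02      ])] [array([170.55741754, -53.50811632, -88.83277579]), array([170.80535284,  56.11573956, -88.01203697])]
box by plinth [0.54667223 0.00066084 0.02      ]
clip top tool [array([119.65655936, -13.33586245, -89.65595844]), array([119.72823861,  15.21880613, -89.64801404])] ctr via .085 [0.5377269  0.00381596 0.071     ]
```

>>> step_arm:
  plan: "0.3 0.05 0.06 0;0.7 0.05 0.06 0;0.9 0.05 0.05 0;0.9 0 0.04 0;0.9 0 0.03 0;0.6 0 0.03 0;0.3 0 0.01 0;0 0 0 0;0 0 0 0"
  force: 30

```text
clock: 26.78
tcp_pos: [0.5465, 0.0005, 0.1355]
orientation: [176.6, 88.0, 154.1]
ft_force: [1.6, -0.8, -0.6]
gripper_width: 0.0139
```

```bash
python3 - <<'E'
from h import *
goto([.547,.0001,.1305],67.5)
E
```

```text
jaw now 67.5 tool x [-0.032  0.015 -0.999] tcp [5.465e-01 5.000e-04 1.355e-01] q6 -74 shift cm [ 0.5  -0.02  0.08] turn 0.0
```

>>> step_arm:
  plan: "0.25 0 0.04 0;0.2 0 0.02 0;0 0 0 0"

```text
clock: 27.03
tcp_pos: [0.5475, 0.0002, 0.1314]
orientation: [176.0, 88.0, 153.5]
ft_force: [-0.2, -0.7, -1.7]
gripper_width: 0.0135
```

>>> step_arm:
  plan: "0.2 0 0.01 0;0.2 0 0.01 0;0 0 0 0"

```text
clock: 27.28
tcp_pos: [0.548, -0.0002, 0.128]
orientation: [176.6, 88.1, 154.1]
ft_force: [-0.9, -0.1, -1.7]
gripper_width: 0.0138
```

>>> step_arm:
  plan: "0.2 0 0 0;0.2 0 0 0;0 0 0 0"

```text
clock: 27.53
tcp_pos: [0.5476, -0.0, 0.1242]
orientation: [176.6, 88.1, 154.1]
ft_force: [-2.1, 0.5, -0.2]
gripper_width: 0.0138
```

>>> step_arm:
  plan: "0.2 0 0 0;0.2 0 0 0;0 0 0 0"

```text
clock: 27.78
tcp_pos: [0.5473, 0.0003, 0.1213]
orientation: [176.9, 88.0, 154.4]
ft_force: [-0.0, -0.9, -2.4]
gripper_width: 0.0141
```

>>> step_arm:
  plan: "0 0 0 0;0 0 0 0;0 0 0 0;0 0 0 0"
  gripper: 3.2

```text
clock: 28.12
tcp_pos: [0.5483, 0.0004, 0.1211]
orientation: [174.0, 88.2, 151.5]
ft_force: [0.8, -0.6, 0.7]
gripper_width: 0.0321
```

>>> step_arm:
  plan: "0 0 0 0;0 0 0 0;0 0 0 0;0 0 0 0;0 0 0 0"
  gripper: 0.8
  force: 80

```text
clock: 28.53
tcp_pos: [0.5485, 0.0002, 0.1212]
orientation: [174.1, 88.2, 151.6]
ft_force: [-0.9, 0.6, 0.3]
gripper_width: 0.0136
```

>>> step_arm:
  plan: "0.2 0 0 0;0.2 0 0 0;0.2 0 0 0"

```text
clock: 28.78
tcp_pos: [0.5498, -0.0003, 0.1172]
orientation: [173.3, 88.4, 150.8]
ft_force: [2.1, -1.8, 3.9]
gripper_width: 0.0139
```

>>> step_arm:
  plan: "0.3 0 0 0;0.3 0 0 0"

```text
clock: 28.95
tcp_pos: [0.5493, -0.0002, 0.1132]
orientation: [175.2, 88.2, 152.6]
ft_force: [-19.2, 2.2, 31.8]
gripper_width: 0.014
```

>>> step_arm:
  plan: "-0.05 0 -0.1 0"

```text
clock: 29.03
tcp_pos: [0.5489, -0.0001, 0.1142]
orientation: [174.9, 88.3, 152.4]
ft_force: [2.5, -0.9, -3.9]
gripper_width: 0.0141
```

>>> step_arm:
  plan: "0 0 -0.05 0"

```text
clock: 29.12
tcp_pos: [0.5486, 0.0, 0.1139]
orientation: [174.6, 88.4, 152.1]
ft_force: [0.8, -0.8, -1.4]
gripper_width: 0.0138
```

```bash
python3 - <<'E'
from h import *
p,R,s=pose();goto([.5456,.0006,.1125],67.6);print(s["ft_force"],s["wrist_torque"])
im=save("wrist","w10");np.save("w10T.npy",calibration("wrist")["T"]);print(readout.sense()["ft_force"])
im=cv2.cvtColor(im,cv2.COLOR_RGB2GRAY).astype(int)
for c in (180,240,330,380): 
    l=im[:130,c];print("col",c,[(i,int(l[i-1]),int(l[i])) for i in range(1,130) if abs(l[i]-l[i-1])>15])
for r in (125,200):
    l=im[r];print("row",r,[(i,int(l[i-1]),int(l[i])) for i in range(130,430) if abs(l[i]-l[i-1])>25])
E
```

```text
jaw now 67.5 tool x [-0.024  0.013 -1.   ] tcp [0.5486 0.     0.1139] q6 -74 shift cm [ 0.15 -0.06 -0.3 ] turn -0.1
[ 0.79840268 -0.80513483 -1.40364824] [-0.31052464 -0.53310289 -0.02814761]
[ 0.04241962 -1.29979228  1.15751761]
col 180 [(3, 83, 112), (4, 112, 129), (17, 121, 88), (42, 69, 99), (43, 99, 81), (55, 74, 58), (79, 54, 78), (95, 57, 147)]
col 240 [(14, 81, 130), (27, 139, 103), (28, 103, 83), (51, 87, 124), (52, 124, 145), (63, 147, 129), (64, 129, 79), (65, 79, 160), (66, 160, 234), (74, 237, 125), (75, 125, 146), (77, 161, 233), (80, 238, 186), (81, 186, 94), (83, 92, 120), (84, 120, 154), (92, 158, 210), (93, 210, 232)]
col 330 [(10, 82, 105), (11, 105, 135), (23, 139, 92), (47, 90, 140), (59, 134, 109), (60, 109, 87), (67, 83, 140), (68, 140, 217), (89, 235, 194), (90, 194, 92), (91, 92, 60), (95, 64, 118), (96, 118, 236)]
col 380 [(1, 91, 74), (24, 74, 105), (25, 105, 138), (37, 127, 82), (60, 96, 139), (71, 144, 118), (72, 118, 89), (93, 87, 123), (96, 145, 233)]
row 125 [(160, 107, 142), (229, 146, 185), (230, 185, 235), (394, 218, 139)]
row 200 [(170, 54, 154), (171, 154, 240), (181, 210, 143), (263, 132, 94), (294, 109, 182), (295, 182, 236), (386, 232, 179), (387, 179, 90)]
```

```bash
cat > fit.py <<'E'
from h import *
from scipy.optimize import least_squares
def sub(l,i,a,b):  # subpixel crossing of mid level between i-1,i..
    return i
def edges(im):
    im=cv2.GaussianBlur(im,(3,3),0).astype(float);L=[];Rr=[];E=[]
    for y in range(112,225,3):
        g=np.abs(np.diff(im[y]));x=150+g[150:185].argmax();L.append((x+.5+.0,y)); x=378+g[378:402].argmax();Rr.append((x+.5,y))
    for x in list(range(172,205,4))+list(range(350,388,4)):
        g=np.abs(np.diff(im[:,x]));y=88+g[88:108].argmax();E.append((x,y+.5))
    f=lambda P:cv2.fitLine(np.float32(P),cv2.DIST_HUBER,0,.01,.01).ravel()
    return f(L),f(Rr),f(E)
def fit(name):
    im=cv2.imread(f"pics/{name}.png",0);k=dict(K=calibration("wrist")["K"],T=np.load(name+"T.npy"));M=P(k)
    Ls=edges(im)
    pts=[[(-.06,-.051,0),(0.0,-.051,0)],[(-.06,.051,0),(0,.051,0)],[(-.075,-.045,0),(-.075,.045,0)]]
    def pl(v):return Ro.from_euler("ZYX",v[3:]).as_matrix(),v[:3]
    def res(v):
        r=[];Rm,t=pl(v)
        for ln,pp in zip(Ls,pts):
            for X in pp:
                q=M@np.append(Rm@X+t,1);q=q[:2]/q[2];r.append((q[0]-ln[2])*ln[1]-(q[1]-ln[3])*ln[0])
        return r
    s=least_squares(res,[.545,0,.1,np.radians(-22.4),0,0],x_scale=[.01,.01,.01,.1,.1,.1])
    v=s.x;Rm,t=pl(v);print(name,"plate ctr",t.round(4),"yaw %.2f"%np.degrees(v[3]),"pitch %.3f roll %.3f"%(v[4],v[5]),"normal",Rm[:,2].round(3),"cost %.3f"%s.cost,"bottom",(t-.062*Rm[:,2]).round(4))
    return v
E
python3 - <<'E'
from fit import *
fit("w9");fit("w10");goto()
E
```

```text
w9 plate ctr [ 0.5433 -0.0015  0.1576] yaw -22.62 pitch 0.030 roll 0.058 normal [ 0.006 -0.065  0.998] cost 0.000 bottom [0.543  0.0026 0.0958]
w10 plate ctr [0.5464 0.0023 0.0837] yaw -22.78 pitch 0.019 roll -0.095 normal [0.054 0.08  0.995] cost 0.000 bottom [ 0.543  -0.0027  0.022 ]
jaw now 67.5 tool x [-0.025  0.013 -1.   ] tcp [0.5486 0.     0.1139] q6 -74
```

>>> step_arm:
  plan: "0.15 0 -0.03 0;0.15 0 -0.02 0"

```text
clock: 29.33
tcp_pos: [0.5482, 0.0002, 0.1132]
orientation: [175.9, 88.4, 153.4]
ft_force: [-7.2, -0.7, 13.7]
gripper_width: 0.0142
```

>>> step_arm:
  plan: "0.15 0 -0.02 0;0.15 0 -0.02 0"

```text
clock: 29.5
tcp_pos: [0.5483, 0.0001, 0.1134]
orientation: [176.7, 88.4, 154.2]
ft_force: [-6.2, -1.5, 10.5]
gripper_width: 0.0141
```

```bash
python3 - <<'E'
from fit import *
import fit as F
p,R,s=pose();print("F tool",R.T@s["ft_force"],"M tool",R.T@s["wrist_torque"],"M world",s["wrist_torque"])
im=save("wrist","w11");np.save("w11T.npy",calibration("wrist")["T"])
def fit2(name):
    im=cv2.imread(f"pics/{name}.png",0);M=P(dict(K=calibration("wrist")["K"],T=np.load(name+"T.npy")));Ls=edges(im)
    pts=[[(-.06,-.051,0),(0.0,-.051,0)],[(-.06,.051,0),(0,.051,0)],[(-.075,-.045,0),(-.075,.045,0)]]
    def res(v):
        r=[];Rm=Ro.from_euler("ZYX",[v[4],v[3],0]).as_matrix()
        for ln,pp in zip(Ls,pts):
            for X in pp:
                q=M@np.append(Rm@X+v[:3],1);q=q[:2]/q[2];r.append((q[0]-ln[2])*ln[1]-(q[1]-ln[3])*ln[0])
        return r
    s=least_squares(res,[.545,0,.1,0,-.39],x_scale=[.01,.01,.01,.1,.1]);v=s.x
    print(name,v[:3].round(4),"pitch(+:+x end low) %.3f yaw %.2f cost %.2f"%(v[3],np.degrees(v[4]),s.cost), "-x edge z",(v[2]+.075*np.sin(v[3])).round(4))
for n in("w9","w10","w11"):fit2(n)
for c in("scene","top"):
    get_image(c);marks(c,"cover_grip","cover","lever_tip","pack_mid")
B=np.array([.5453,.0008,0])
for c in("scene","top"): print(c,"grip if home",proj(c,B+[0,0,.093]),"5mm up",proj(c,B+[0,0,.098]))
E
```

```text
F tool [-10.34094102  -3.69149964  -5.41467873] M tool [ 0.10564628  0.2506911  -0.37854696] M world [-0.25626779  0.37773526 -0.09459312]
w9 [ 5.437e-01 -5.000e-04  1.574e-01] pitch(+:+x end low) 0.030 yaw -22.56 cost 0.01 -x edge z 0.1597
w10 [0.5456 0.0007 0.083 ] pitch(+:+x end low) 0.019 yaw -22.93 cost 0.09 -x edge z 0.0844
w11 [0.5452 0.0009 0.0825] pitch(+:+x end low) 0.010 yaw -23.01 cost 0.25 -x edge z 0.0833
scene cover_grip [([316.2, 230.1], 0.75)]
scene cover [([313.4, 245.5], 0.65)]
scene lever_tip [([302.3, 238.2], 0.71), ([226.6, 259.9], 0.67), ([403.7, 190.0], 0.62)]
scene pack_mid []
top cover_grip [([267.2, 191.2], 0.69)]
top cover [([268.3, 196.0], 0.58)]
top lever_tip [([432.7, 221.7], 0.65), ([373.9, 306.1], 0.62), ([209.4, 269.0], 0.57)]
top pack_mid []
scene grip if home [315.44669226 226.73077714] 5mm up [315.56954056 225.6788102 ]
top grip if home [268.71933009 189.94061783] 5mm up [268.62146702 189.62971707]
```

>>> step_arm:
  plan: "0 0 0 0;0 0 0 0;0 0 0 0;0 0.05 -0.15 0;0 0.05 -0.15 0;0 0 0 0"
  gripper: 3.2

```text
clock: 30.55
tcp_pos: [0.5436, 0.0036, 0.1104]
orientation: [176.4, 88.0, 153.9]
ft_force: [-0.2, 0.6, -0.0]
gripper_width: 0.0321
```

```bash
python3 - <<'E'
from h import *
goto([.5456,.0008,.113],67.1);print(readout.sense()["ft_force"])
im=save("wrist","w12");np.save("w12T.npy",calibration("wrist")["T"])
E
cat > fit2.py <<'E'
from fit import *
def fit2(name):
    im=cv2.imread(f"pics/{name}.png",0);M=P(dict(K=calibration("wrist")["K"],T=np.load(name+"T.npy")));Ls=edges(im)
    pts=[[(-.06,-.051,0),(0.0,-.051,0)],[(-.06,.051,0),(0,.051,0)],[(-.075,-.045,0),(-.075,.045,0)]]
    def res(v):
        r=[];Rm=Ro.from_euler("ZYX",[v[4],v[3],0]).as_matrix()
        for ln,pp in zip(Ls,pts):
            for X in pp:
                q=M@np.append(Rm@X+v[:3],1);q=q[:2]/q[2];r.append((q[0]-ln[2])*ln[1]-(q[1]-ln[3])*ln[0])
        return r
    s=least_squares(res,[.545,0,.1,0,-.39],x_scale=[.01,.01,.01,.1,.1]);v=s.x
    print(name,v[:3].round(4),"pitch(+:+x end low) %.3f yaw %.2f cost %.2f"%(v[3],np.degrees(v[4]),s.cost), "-x edge z",(v[2]+.075*np.sin(v[3])).round(4))
E
python3 -c "
from fit2 import *
fit2('w12')"
```

```text
jaw now 67.5 tool x [-0.031  0.015 -0.999] tcp [0.5436 0.0036 0.1104] q6 -73 shift cm [-0.27 -0.18  0.28] turn 0.4
[-0.21143661  0.57657134 -0.03607741]
w12 [0.5411 0.0021 0.082 ] pitch(+:+x end low) -0.000 yaw -23.58 cost 1.90 -x edge z 0.082
```

>>> step_arm:
  plan: "0 -0.1 0.1 0;0 -0.06 0.1 0;0 0 0 0;0 0 0 0"

```text
clock: 30.93
tcp_pos: [0.5446, 0.0012, 0.1097]
orientation: [176.8, 88.0, 154.3]
ft_force: [-0.0, -0.2, 0.8]
gripper_width: 0.0318
```

>>> step_arm:
  plan: "0 0 0 0;0 0 0 0;0 0 0 0;0 0 0 0;0 0 0 0"
  gripper: 0.8
  force: 70

```text
clock: 31.35
tcp_pos: [0.5449, 0.0011, 0.11]
orientation: [176.6, 88.0, 154.1]
ft_force: [-0.4, -0.1, 0.3]
gripper_width: 0.0139
```

>>> step_arm:
  plan: "0.15 0 0 0;0.15 0 0 0"

```text
clock: 31.52
tcp_pos: [0.545, 0.0011, 0.11]
orientation: [177.7, 87.9, 155.3]
ft_force: [-6.1, -0.6, 8.3]
gripper_width: 0.0143
```

```bash
python3 - <<'E'
from fit2 import *
goto([.5456,.0008,.113],67.1);print(readout.sense()["ft_force"],readout.sense()["wrist_torque"])
im=save("wrist","w13");np.save("w13T.npy",calibration("wrist")["T"]);fit2("w13")
g=cv2.cvtColor(im,cv2.COLOR_RGB2GRAY).astype(int)
for c in(180,380): print(c,[(i,int(g[i-1,c]),int(g[i,c])) for i in range(80,130) if abs(g[i,c]-g[i-1,c])>15])
E
```

```text
jaw now 67.5 tool x [-0.033  0.015 -0.999] tcp [0.545  0.0011 0.11  ] q6 -74 shift cm [-0.31 -0.    0.05] turn 0.4
[-6.09673524 -0.6264802   8.26271727] [-0.03271352  0.85057351 -0.01422312]
w13 [0.5452 0.0006 0.0822] pitch(+:+x end low) -0.003 yaw -22.75 cost 0.02 -x edge z 0.082
180 [(86, 55, 79), (98, 77, 61), (104, 48, 101), (105, 101, 151)]
380 [(80, 119, 88), (101, 84, 122), (102, 122, 141), (105, 142, 213), (106, 213, 233)]
```

>>> step_arm:
  plan: "0.2 0 -0.05 0;0.24 0 -0.06 0"

```text
clock: 31.73
tcp_pos: [0.545, 0.0011, 0.11]
orientation: [178.7, 88.0, 156.3]
ft_force: [-5.8, 0.0, 13.1]
gripper_width: 0.0143
```

```bash
python3 - <<'E'
from h import *
for i in range(8):
    s=readout.sense();print(s["clock"],s["tcp_pos"].round(4),s["ft_force"].round(1));get_image("top")
E
```

```text
31.7333 [0.545  0.0011 0.11  ] [-5.8  0.  13.1]
31.7833 [0.545  0.0011 0.1099] [-5.4 -0.8 11.3]
31.8333 [0.545  0.0011 0.1099] [-4.8 -0.7 11.7]
31.8833 [0.545  0.0011 0.11  ] [-4.4 -1.1 11.3]
31.9333 [0.545  0.0011 0.1099] [-4.7 -0.4 10.3]
31.9833 [0.545  0.0011 0.1099] [-5.5  0.1 11. ]
32.0333 [0.545  0.0011 0.11  ] [-5.  -1.8 11. ]
32.0833 [0.545  0.0011 0.1099] [-5.8 -1.1 11.9]
```

>>> step_arm:
  plan: "0.3 0 -0.08 0"

```text
clock: 32.22
tcp_pos: [0.545, 0.0011, 0.1099]
orientation: [179.1, 88.1, 156.7]
ft_force: [-6.7, -1.2, 16.3]
gripper_width: 0.0144
```

```bash
python3 - <<'E'
from fit2 import *
im=save("wrist","w14");np.save("w14T.npy",calibration("wrist")["T"]);fit2("w14")
get_image("scene");marks("scene","pipe_wrench","plunger_cup","tape_roll","stop_valve","cover_grip")
for i in range(6):
    s=readout.sense();print(s["clock"],s["tcp_pos"].round(4),s["ft_force"].round(1),s["gripper_width"]);get_image("top")
E
```

```text
w14 [5.452e-01 5.000e-04 8.220e-02] pitch(+:+x end low) 0.001 yaw -22.73 cost 0.04 -x edge z 0.0822
scene pipe_wrench [([264.9, 312.5], 0.96)]
scene plunger_cup [([418.0, 337.4], 0.91)]
scene tape_roll [([365.4, 330.6], 0.59)]
scene stop_valve [([224.3, 260.7], 0.75)]
scene cover_grip [([319.6, 228.1], 0.83)]
32.5667 [0.545  0.0012 0.1099] [-5.4 -0.4 12.8] 0.014533356977806304
32.6167 [0.545  0.0011 0.1099] [-6.1 -0.  13.5] 0.014617259914030649
32.6667 [0.545  0.0011 0.1099] [-5.  -0.8 13. ] 0.014193773099231814
32.7167 [0.545  0.0012 0.1099] [-6.  -0.7 12.5] 0.014699254556071946
32.7667 [0.545  0.0011 0.1099] [-5.4 -1.3 13.2] 0.014233499451166191
32.8167 [0.545  0.0011 0.1099] [-5.4 -0.6 13. ] 0.014378446325651644
```

The push holds steady at 13 N, the cover measures level and home, and the bystanders are where they were in the first picture. Handing in.

```bash
python3 -c "
from rig import ticket
print(ticket.hand_in())"
```

```text
the job is handed in; nothing more can be done
None
```

I closed up the white control box: the pack is in its pocket, the lever is shut over it, and the cover is pressed home. I handed it in at about 33 s with the gripper still pushing down. The hand-in reports no verdict.

**Pack:** It went into the pocket with no jamming force, and the wrist picture taken afterwards showed it seated.

**Lever:** I pushed it down to a hard stop. Contact was about 2.6 N with the fingertips at the shut lever's height. I did not look at it again after that.

**Cover:** It first went down tilted by about 0.03 rad and briefly reached 32 N down and 19 N sideways. I let go and re-gripped it so it could settle level.
- **Height and level:** The last edge fit put the top plate at 82.2 mm (82 mm is home), with pitch about 0.001 rad.
- **Square with the box:** The fit gave a yaw of about -22.7°, within about 0.5° of the box. The centre was within 1 mm of my estimate of the box centre.
- **Snap:** I did not see the clips snap. I judge it from this height and the solid stop.

**Push:** It held steady at about 13 N down, with about 5–6 N sideways that I did not remove.

**Checks that disagreed or were not made:**
- One fit taken while the cover was released was poor: its centre was off by about 4 mm and the residual was high. The later fits did not repeat this.
- Roll about the cover's long axis could not be measured from the pictures.
- I judged that the other things had not moved by comparing their last positions in the scene view with the first picture by eye.

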